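# Load the stirring bar into the sunken reactor pot

## Task

Push the grey tote along the rollers into the bay until it sits fully home against the end stop. Then take the handled steel cup and tip the white stirring bar out of it into the glass pot standing down inside the tote: let the bar drop no more than about 12 cm to the bottom of the pot, do not touch the bar with the gripper, and do not knock the cup against the pot or the tote. Finally stand the empty cup upright on the bench and let go, leaving the tote home and the other things where they are.

Things in the scene. Friction and masses are not known exactly. Their poses are not given: they have to be found in the camera images.
- track: Fixed roller track, bay at its -y end. Origin on the bench; y runs along the track away from the bay (the tote is pushed to -y; its +y end is open), x across. Free rollers, tops 50 mm above the bench, from y = -220 to 180 mm. Rails at x = +-100 mm stand 62 mm, the bay's cheeks (y -220 to -30, outer faces x = +-110) 90 mm above the bench. The home tote's origin is at y = -110.
- stop (a point): Middle of the upright face of the bay's steel end stop, 75 mm above the bench (y = -205 mm in the track's frame); axes as the track's. The stop's top is 100 mm above the bench.
- tote: Loose grey plastic tote standing on the rollers, 190 x 190 mm, 105 mm high, open above, walls 5 mm, 0.8 kg; rolls with 1 to 4 N. Origin at the centre of its underside, axes along those of the track within a few degrees. Its rim is 155 mm above the bench. The glass pot is fixed in its middle.
- pot_mouth (a point): Centre of the round glass pot's mouth, 63 mm above the tote's underside, so 42 mm below the tote's rim. The pot has an inner diameter of 114 mm and is 53 mm deep inside.
- cup_center (a point): Loose handled steel cup (about 0.16 kg): a cone 60 mm wide at the foot, 108 mm at the mouth, 75 mm high, wall 3 mm, standing upright on the bench. This point lies on its axis, 37.5 mm above its foot; z is its axis (to the mouth), the handle points along -x.
- cup_grip (a point): The place to grip on the cup's handle: a straight horizontal round bar of 14 mm diameter that runs from the cup's side to 160 mm from the cup's axis, 50 mm above the foot. This point is 110 mm from the axis; axes as cup_center.
- bar_center (a point): Centre of the white stirring bar, 60 mm long, 30 mm thick, round ends, 60 g, lying on the bottom of the cup; x along its length. It is slippery: it slides or rolls out of the cup when the cup leans about 80 to 100 degrees from upright. Tipped slowly, it leaves the lip at 0.2 to 0.5 m/s in the direction of pouring.
- beaker: Bystander, leave in place: glass beaker without a handle, 64 mm wide, 70 mm high, near the cup. Origin under its centre.
- reagent: Bystander, leave in place: amber bottle, 72 mm wide, 150 mm high, near the open end of the track. Origin under its centre.
- jar: Bystander, leave in place: white screw-top jar, 70 mm wide, 90 mm high, past the bay. Origin under its centre.
- flange_ring: Bystander, leave in place: flat steel flange ring, 132 mm across, 12 mm high, lying in front. Origin under its centre.
- fan: Bystander, leave in place: black square cooling fan, 90 x 90 x 25 mm, lying in front of the track. Origin under its centre.
- hex_key: Bystander, leave in place: T-handled hex key, 165 mm long, 18 mm high, lying in front of the track. Origin under its centre.
Mind the look-alikes: they are no part of the job. Of the things that look like the part that bears bar_center, the middle-sized one is meant.

How it is judged:
On the way, in this order (a step that is already met when the one before it is completed fails the run):
1. the tote is fully home in the bay while the bar is still in the cup (y of tote in the frame of track below -0.105 m and z of tote in the frame of track below 0.055 m and angle between tote's own z axis and vertical below 0.04 rad and distance between bar_center and cup_center below 0.05 m), for 0.2 s.
2. the bar lies in the pot (horizontal distance between bar_center and pot_mouth below 0.05 m and z of bar_center in the frame of pot_mouth between -0.06 and -0.012 m), for 0.2 s.
At the end, for the whole second after the job is handed in: The tote is within 5 mm of the end stop, level on the rollers; the bar lies inside the pot, its centre within 50 mm of the pot's axis and at least 12 mm below the pot's rim; the cup stands upright (within 6 degrees) on the bench, at rest and released (all of step 2 and y of tote in the frame of track below -0.105 m and z of tote in the frame of track below 0.055 m and angle between tote's own z axis and vertical below 0.04 rad and angle between cup_center's own z axis and vertical below 0.1 rad and height (world z) of cup_center between 0.03 and 0.045 m and linear speed of cup below 0.03 m/s and linear speed of bar below 0.1 m/s and linear speed of tote below 0.02 m/s); the robot touches nothing.
It fails at once if the bar is dropped from a height (it moves faster than 1.75 m/s, a fall of about 15 cm) (linear speed of bar above 1.75 m/s).
It fails at once if the gripper touches the bar (contact force between the fingers and bar above 0.3 N).
It fails at once if the cup knocks against the tote or the pot (over 5 N) (contact force between cup and tote above 5 N).
It fails at once if a bystander is moved by more than 40 mm (distance of any of beaker, reagent, jar, flange_ring, fan, hex_key from where it was at the start of the episode above 0.04 m).
It also fails if it takes over 72 s, if anything falls off the work surface, if the arm or the gripper's body presses on something with over 40 N, if the wrist force passes 120 N, or if a joint passes its speed limit or range.

## Robot

A 6-joint arm with a two-finger parallel gripper is mounted at the origin on the work surface. World frame = base frame: x ahead of the robot, y to its left, z up, the work surface at z = 0. Lengths are in m, angles in rad, forces in N, time in s.
With the tool pointing down it reaches from about 0.3 to 0.875 m from the base axis. Payload 6.4 kg.
Tool frame: the origin (TCP) lies midway between the tips of the shut fingers; the grasp point (between the pads) lies 19 mm behind it; z points along the fingers, y is the direction in which the jaws open and shut (so a half turn about z gives the same grasp; the last joint's range is limited). The gripper opens to 85 mm and grips with 20 to 120 N. Pads are 22 mm wide; open, the fingers measure 114 mm over their backs; the gripper's body (76 mm by 85 mm) begins 54 mm behind the grasp point. The pads swing forward as they close: fully open they stand 13 mm farther back than shut.
Start: joints at [-1.472, 0.181, 1.607, -0, 1.354, -0.206], TCP at [0.173, -0.549, 0.21] pointing down, gripper open.
Joint ranges: [-2.99, 2.99], [-0.89, 2.07], [0.3, 2.58], [-1.14, 4.28], [0, 2.63], [-3.12, 3.12]. Speed limits (rad/s): [2.57, 2.57, 3.01, 3.14, 3.14, 3.14].

## Interface

Orientations are given as a unit quaternion [w, x, y, z].
In Python, from bench import ctrl gives the robot as it stands.
- The arm moves only by the tool apply_moves, never from a script. Its argument "plan" is a list of rows, each an object with "translation": the shift along the tool's x, y, z in m, a list of three; "angular": the turn, a rotation vector about the tool's x, y, z in rad, a list of three; "hand": the finger opening in m, from 0 to 0.0854. In form: [{"translation": [x, y, z], "angular": [rx, ry, rz], "hand": hand}, ...]. A call has 1 to 10 rows; each row shifts and turns the commanded pose from where the row before left it, along the tool's axes as they then stand; what a row does not reach is not made up. A row lasts 1/8 s, in which the tool goes at most 62.5 mm and 10.7 degrees, less where a joint would pass 70% of its speed; a pose out of reach is approached as far as the arm can. A call with a gripper value outside its range is refused whole. The fingers move at their own pace and stop on an object; the grip force is fixed at half the most. Time passes only in rows, so rows that do not move let the fingers close. It gives the time, the measured TCP pose, the force and the opening at its end, in the units of the state.
- ctrl.get_obs(): the state, without advancing time (a new reading comes with each control period).
- ctrl.camera(name): name is "scene" or "top" or "wrist"; returns a dict with "img" (480x640x3 uint8, red, green, blue), "K" (3x3 intrinsics, pixels), "eye" and "orientation" of the camera in the world. Camera axes: x right, y up, looking along -z (the intrinsics and any distortion apply to the point x, -y, -z); pixel columns grow to the right and rows downward; lengths in m; the calibration is good to about 2 mm. The wrist camera is an equidistant fisheye: a pixel r from the principal point sees the ray r / f radians off the axis. A picture is of the moment at which its call begins. There is no depth.
- ctrl.hand_in(): hands the job in, once; it reports no verdict.
The state is a dict: "time_s": time; "q": joint angles; "dq": joint speeds; "joint_efforts": joint torques, N m; "eef_pos": TCP position; "eef_rot": TCP orientation; "wrist_force": force on the tool from outside, world axes, zero at the start; "torque": the same for the moment, N m; "opening": opening from 0.0 (shut) to 1.0 (fully open).
Only numpy, scipy, OpenCV 4.12 (cv2) and the standard library are available. Lean on these libraries where they do the work, as an engineer would, in place of code of your own. Each camera call takes 0.05 s, during which the arm holds its last target.

## Working session

There is one attempt and no reset: what is moved stays moved. The work goes in short steps, Python scripts to look and compute and a tool call to move; the robot and the scene stay as the last step left them, time stands still between calls to the robot, and variables do not carry over. Pictures are saved under pics/ and viewed, and the job is handed in when it is done.

Besides the shell and the picture viewer there is one more tool, called by a JSON object that holds its "fn" and its "kwargs". apply_moves: Moves the arm, as the interface text tells. Its arguments: {"type":"object","properties":{"plan":{"type":"array","items":{"type":"object","properties":{"translation":{"type":"array","items":{"type":"number"}},"angular":{"type":"array","items":{"type":"number"}},"hand":{"type":"number"}}}}},"required":["plan"]}

```bash
ls; mkdir -p pics
python3 - <<'E'
from bench import ctrl
import cv2
print(ctrl.get_obs())
for n in ["scene","top","wrist"]:
    c=ctrl.camera(n); cv2.imwrite(f"pics/{n}0.png",c["img"][:,:,::-1]); print(n,c["K"],c["eye"],c["orientation"],[k for k in c])
E
```

```text
pics
{'time_s': 0.0, 'q': array([-1.47228358e+00,  1.81551766e-01,  1.60799140e+00, -2.43583946e-05,
        1.35382209e+00, -2.06306434e-01]), 'dq': array([-9.15518727e-05, -8.78604615e-04,  2.15972434e-03, -5.99330920e-04,
        2.13492429e-03,  7.17305655e-04]), 'joint_efforts': array([-4.40492313e-04, -4.44876373e+01, -3.51337552e+01, -2.23522425e-04,
        9.15024604e-03, -3.37586556e-06]), 'eef_pos': array([ 0.17251538, -0.54789141,  0.20928619]), 'eef_rot': array([-8.85657972e-04,  9.88407335e-01,  1.51822773e-01,  3.58718433e-05]), 'wrist_force': array([ 0.22363537, -0.9817964 , -0.57262557]), 'torque': array([0.03475524, 0.023962  , 0.06751115]), 'opening': 1.0004163221266362}
scene [[520.65296238   0.         313.36179646]
 [  0.         520.65296238 235.26446954]
 [  0.           0.           1.        ]] [1.07849865 0.71149655 0.83971034] [0.29719464 0.13700104 0.40977363 0.8514644 ] ['img', 'K', 'eye', 'orientation']
top [[503.18034436   0.         320.72427884]
 [  0.         503.18034436 246.09581579]
 [  0.           0.           1.        ]] [ 0.34899068 -0.00677341  1.22862997] [-0.69524451 -0.06199464  0.05591876  0.71390813] ['img', 'K', 'eye', 'orientation']
wrist [[371.64829954   0.         324.70662812]
 [  0.         371.64829954 232.82869804]
 [  0.           0.           1.        ]] [ 0.25095026 -0.52303122  0.37374332] [ 0.79574114 -0.12999479  0.09646874 -0.5836019 ] ['img', 'K', 'eye', 'orientation']
```

View pics/scene0.png

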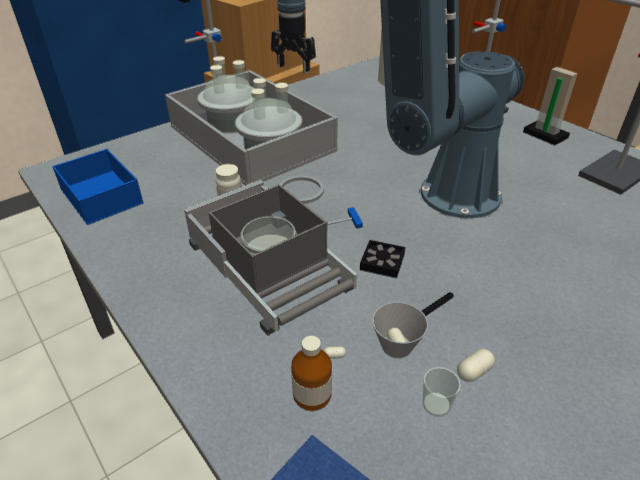

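View pics/top0.png

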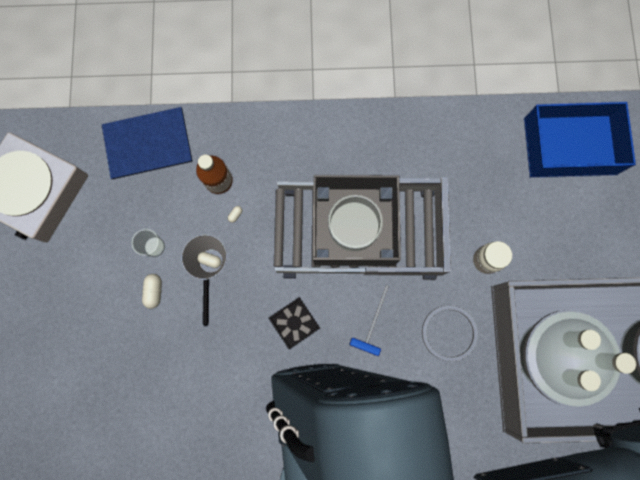

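View pics/wrist0.png

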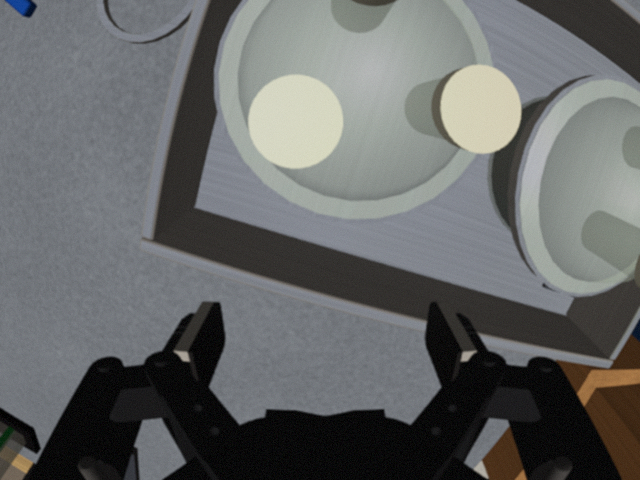

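The scene shows three white bars: a large one on the bench at scene (476,365), a small one at (334,352), and one in the cup at (397,335). The one in the cup is the middle-sized one and the one meant. I'll enlarge the pictures to confirm this and measure.

```bash
cat > h.py <<'E'
import numpy as np, cv2
from scipy.spatial.transform import Rotation as R
def Rq(q): q=np.asarray(q); return R.from_quat([q[1],q[2],q[3],q[0]])
CAM={}
def load(n):
    return CAM[n]
def ray(c,u,v):
    K=c["K"]; d=np.array([(u-K[0,2])/K[0,0],-(v-K[1,2])/K[1,1],-1.])
    return Rq(c["orientation"]).apply(d)
def onz(c,u,v,z):
    d=ray(c,u,v); e=np.array(c["eye"]); return e+d*(z-e[2])/d[2]
def proj(c,p):
    p=np.atleast_2d(p); q=Rq(c["orientation"]).inv().apply(p-np.array(c["eye"])); K=c["K"]
    return np.c_[K[0,2]-K[0,0]*q[:,0]/q[:,2], K[1,2]+K[1,1]*q[:,1]/q[:,2]]
def crop(c,x,y,w,h,s,name):
    im=cv2.resize(c["img"][y:y+h,x:x+w,::-1],None,fx=s,fy=s,interpolation=cv2.INTER_CUBIC)
    cv2.imwrite(name,im)
E
python3 - <<'E'
from bench import ctrl
from h import *
import pickle
t=ctrl.camera("top"); s=ctrl.camera("scene"); pickle.dump((t,s),open("c0.pkl","wb"))
crop(t,120,140,130,200,3,"pics/tcup.png")
crop(t,265,160,200,130,4,"pics/ttote.png")
crop(s,340,270,180,150,4,"pics/scup.png")
crop(s,180,170,190,170,4,"pics/stote.png")
E
```

```text
(no output)
```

View pics/tcup.png

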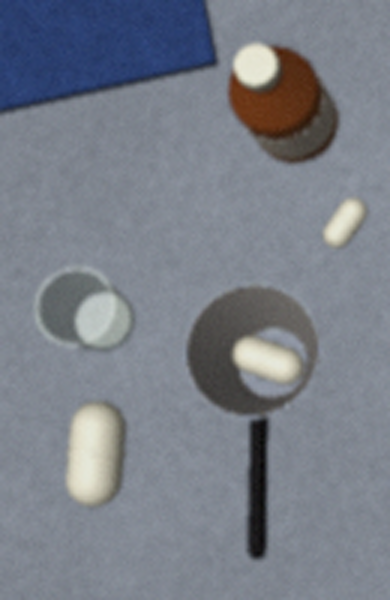

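View pics/ttote.png

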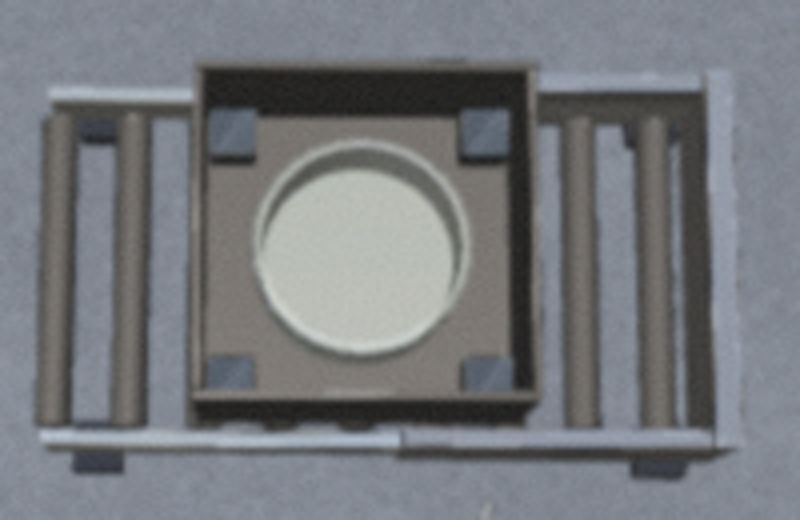

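View pics/scup.png

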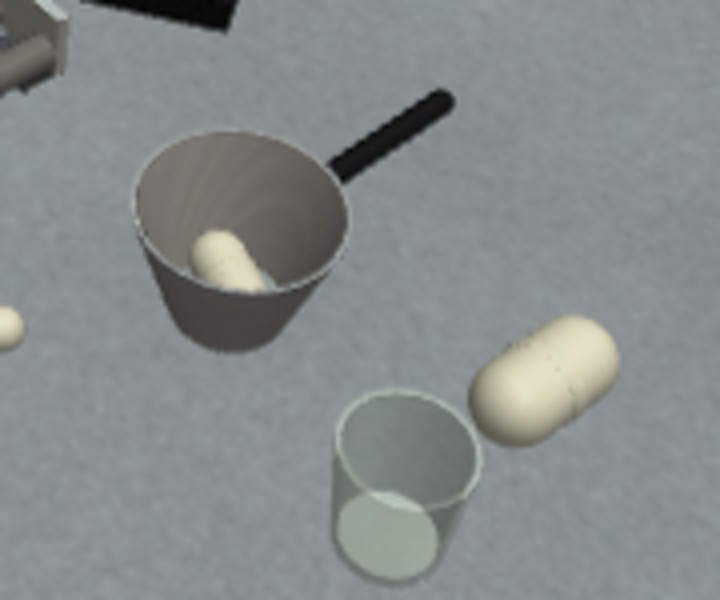

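View pics/stote.png

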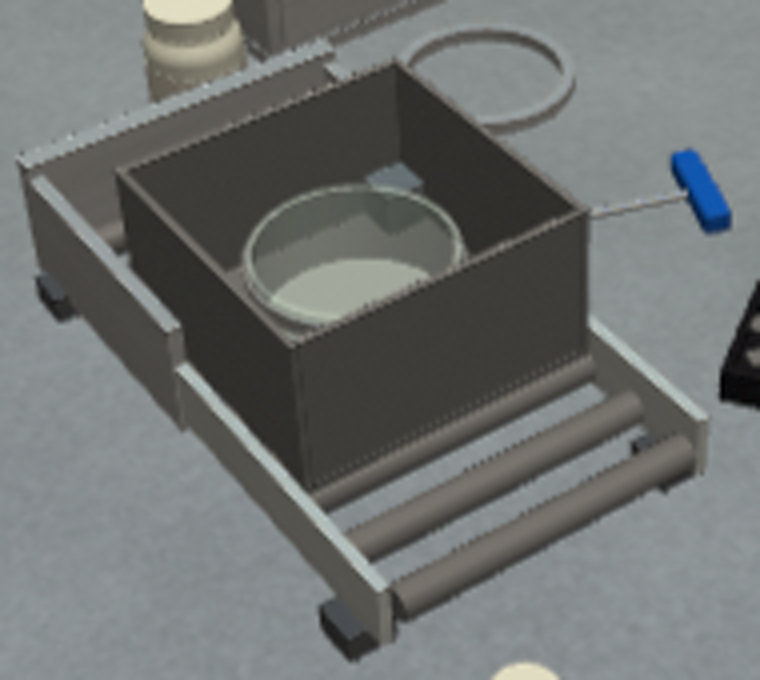

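Run:
```python
from h import *
import pickle
t,s=pickle.load(open("c0.pkl","rb"))
np.set_printoptions(precision=4,suppress=True)
def T(x,y,sc,ox,oy,z,c=t): return onz(c,(x+.5)/sc-.5+ox,(y+.5)/sc-.5+oy,z)
print("cup mouth",T(253,350,3,120,140,.075), "R edges",T(187,350,3,120,140,.075),T(319,350,3,120,140,.075))
print("cup mouth scene",T(242,212,4,340,270,.075,s))
print("handle",T(259,420,3,120,140,.05),T(257,556,3,120,140,.05))
print("handle end scene",T(443,99,4,340,270,.05,s))
print("bar ends", [T(x,y,3,120,140,.02) for x,y in((246,350),(290,368))])
print("tote rim",[T(x,y,4,265,160,.155)[:2] for x,y in((197,66),(536,66),(536,400),(196,400))])
print("tote rim scene",[T(x,y,4,180,170,.155,s)[:2] for x,y in((397,62),(120,172),(298,345),(586,212))])
print("pot",T(361,247,4,265,160,.113))
print("stop inner top",T(707,80,4,265,160,.1),T(715,445,4,265,160,.1),"outer",T(734,72,4,265,160,.1),T(740,445,4,265,160,.1))
print("rails left",T(48,92,4,265,160,.062),T(40,437,4,265,160,.062))
print("rails scene",T(704,420,4,180,170,.062,s),T(390,592,4,180,170,.062,s))
print("reagent cap",T(256,66,3,120,140,.15),"beaker",T(75,307,3,120,140,.07))
print("jar",onz(t,497,255,.09),"fan",onz(t,294,322,.025),"hex",onz(t,366,346,.018),onz(t,386,288,.009),"ring",onz(t,450,332,.012))
```

```text
cup mouth [0.5268 0.2724 0.075 ] R edges [0.5282 0.3236 0.075 ] [0.5254 0.2212 0.075 ]
cup mouth scene [0.5328 0.2768 0.075 ]
handle [0.475 0.273 0.05 ] [0.3695 0.2732 0.05  ]
handle end scene [0.3755 0.2733 0.05  ]
bar ends [array([0.5355, 0.2914, 0.02  ]), array([0.5198, 0.2555, 0.02  ])]
tote rim [array([0.6876, 0.0113]), array([ 0.6822, -0.1761]), array([ 0.4959, -0.1666]), array([0.5009, 0.0162])]
tote rim scene [array([ 0.5034, -0.1638]), array([ 0.6874, -0.1704]), array([0.6905, 0.0152]), array([0.509 , 0.0211])]
pot [ 0.5918 -0.0784  0.113 ]
stop inner top [ 0.688  -0.2833  0.1   ] [ 0.4752 -0.2739  0.1   ] outer [ 0.6923 -0.2993  0.1   ] [ 0.4748 -0.2879  0.1   ]
rails left [0.7033 0.1028 0.062 ] [0.4947 0.1098 0.062 ]
rails scene [0.4996 0.1117 0.062 ] [0.7049 0.107  0.062 ]
reagent cap [0.73   0.2548 0.15  ] beaker [0.5654 0.4136 0.07  ]
jar [ 0.5094 -0.4006  0.09  ] fan [0.3715 0.0689 0.025 ] hex [ 0.3113 -0.0996  0.018 ] [ 0.4475 -0.1542  0.009 ] ring [ 0.3387 -0.3008  0.012 ]
```

```bash
cat >> h.py <<'E'
import json
def tool(axz,jaw):
    """tool orientation from z axis and approx jaw axis"""
    z=np.array(axz,float); z/=np.linalg.norm(z); y=np.array(jaw,float); y-=z*(y@z); y/=np.linalg.norm(y)
    return R.from_matrix(np.c_[np.cross(y,z),y,z])
def plan(p0,R0,p1,R1,n):
    w=(R0.inv()*R1).as_rotvec()/n; dp=(np.array(p1)-p0)/n
    print(n,"rows; ang/row",np.round(w,4),"deg",np.degrees(np.linalg.norm(w)),"mm",1e3*np.linalg.norm(dp))
    Ri=R0
    for i in range(n):
        print([round(float(v),4) for v in Ri.inv().apply(dp)]); Ri=Ri*R.from_rotvec(w)
def state():
    from bench import ctrl
    o=ctrl.get_obs(); 
    with open("log.jsonl","a") as f: f.write(json.dumps({k:np.asarray(o[k]).tolist() for k in("time_s","q","eef_pos","eef_rot")})+"\n")
    np.set_printoptions(precision=4,suppress=True)
    Rr=Rq(o["eef_rot"])
    print("t",o["time_s"],"q",o["q"],"p",o["eef_pos"],"F",o["wrist_force"],"op",o["opening"]); print(Rr.as_matrix())
    return np.array(o["eef_pos"]),Rr
E
python3 - <<'E'
from h import *
p,r=state()
p=p+[0,0,.18]
plan(p,r,[.599,.075,.30],tool([0,0,-1],[1,-.03,0]),14)
E
```

```text
t 0.25 q [-1.4723  0.1812  1.6075  0.      1.3538 -0.2063] p [ 0.1726 -0.5482  0.2098] F [-0.2736 -0.285  -0.8319] op 1.0023712151050153
[[ 0.9539  0.3001 -0.0001]
 [ 0.3001 -0.9539  0.0008]
 [ 0.0002 -0.0008 -1.    ]]
14 rows; ang/row [-0.     -0.     -0.0883] deg 5.058308880241886 mm 54.320080016825365
[0.0424, -0.0333, 0.0064]
[0.0452, -0.0294, 0.0064]
[0.0476, -0.0253, 0.0064]
[0.0497, -0.0211, 0.0064]
[0.0513, -0.0166, 0.0064]
[0.0526, -0.012, 0.0064]
[0.0534, -0.0073, 0.0064]
[0.0539, -0.0026, 0.0064]
[0.0539, 0.0022, 0.0064]
[0.0535, 0.0069, 0.0064]
[0.0527, 0.0116, 0.0064]
[0.0514, 0.0162, 0.0064]
[0.0498, 0.0207, 0.0064]
[0.0478, 0.025, 0.0064]
```

{"fn": "apply_moves", "kwargs": {"plan": [{"translation":[0,0,-0.06],"angular":[0,0,0],"hand":0},{"translation":[0,0,-0.06],"angular":[0,0,0],"hand":0},{"translation":[0,0,-0.06],"angular":[0,0,0],"hand":0}]}}

```text
time_s: 0.62
eef_pos: [0.1725, -0.5482, 0.3919]
eef_rot: [-0.0, 0.988, 0.152, 0.0]
wrist_force: [-0.1, -0.0, -0.3]
opening: 0.379
```

{"fn": "apply_moves", "kwargs": {"plan": [{"translation":[0.0424,-0.0333,0],"angular":[0,0,-0.0883],"hand":0},{"translation":[0.0452,-0.0294,0],"angular":[0,0,-0.0883],"hand":0},{"translation":[0.0476,-0.0253,0],"angular":[0,0,-0.0883],"hand":0},{"translation":[0.0497,-0.0211,0],"angular":[0,0,-0.0883],"hand":0},{"translation":[0.0513,-0.0166,0],"angular":[0,0,-0.0883],"hand":0},{"translation":[0.0526,-0.012,0],"angular":[0,0,-0.0883],"hand":0},{"translation":[0.0534,-0.0073,0],"angular":[0,0,-0.0883],"hand":0},{"translation":[0.0539,-0.0026,0],"angular":[0,0,-0.0883],"hand":0},{"translation":[0.0539,0.0022,0],"angular":[0,0,-0.0883],"hand":0},{"translation":[0.0535,0.0069,0],"angular":[0,0,-0.0883],"hand":0}]}}

```text
time_s: 1.88
eef_pos: [0.4779, -0.1018, 0.3903]
eef_rot: [0.0, 0.828, 0.561, 0.0]
wrist_force: [0.9, -0.9, -0.1]
opening: -0.001
```

Run:
```python
from h import *
p,r=state()
plan(p,r,[.599,.075,.25],tool([0,0,-1],[1,-.03,0]),7)
```

```text
t 1.875 q [-0.4532 -0.1079  1.5499 -0.0001  1.699  -0.0731] p [ 0.4779 -0.1018  0.3903] F [ 0.8672 -0.9138 -0.1479] op -0.0005892800658898439
[[ 0.371   0.9286  0.0005]
 [ 0.9286 -0.371  -0.0003]
 [-0.0001  0.0006 -1.    ]]
7 rows; ang/row [ 0.0001  0.     -0.05  ] deg 2.8654752531666094 mm 36.587576250985556
[0.0299, 0.0067, 0.02]
[0.0295, 0.0082, 0.02]
[0.0291, 0.0096, 0.02]
[0.0285, 0.0111, 0.02]
[0.0279, 0.0125, 0.02]
[0.0273, 0.0139, 0.02]
[0.0266, 0.0152, 0.02]
```

{"fn": "apply_moves", "kwargs": {"plan": [{"translation":[0.0299,0.0067,0.02],"angular":[0,0,-0.05],"hand":0},{"translation":[0.0295,0.0082,0.02],"angular":[0,0,-0.05],"hand":0},{"translation":[0.0291,0.0096,0.02],"angular":[0,0,-0.05],"hand":0},{"translation":[0.0285,0.0111,0.02],"angular":[0,0,-0.05],"hand":0},{"translation":[0.0279,0.0125,0.02],"angular":[0,0,-0.05],"hand":0},{"translation":[0.0273,0.0139,0.02],"angular":[0,0,-0.05],"hand":0},{"translation":[0.0266,0.0152,0.02],"angular":[0,0,-0.05],"hand":0},{"translation":[0,0,0],"angular":[0,0,0],"hand":0}]}}

```text
time_s: 2.88
eef_pos: [0.598, 0.0747, 0.2476]
eef_rot: [-0.002, 0.718, 0.696, -0.001]
wrist_force: [-0.9, -0.8, -0.2]
opening: 0.001
```

Run:
```python
from h import *
p,r=state()
plan(p,r,[.599,.075,.10],tool([0,0,-1],[1,-.03,0]),4)
```

```text
t 2.875 q [-0.0727  0.2165  1.489   0.0003  1.4406 -0.0421] p [0.598  0.0747 0.2476] F [-0.9298 -0.8154 -0.2467] op 0.0006755919085656523
[[ 0.0306  0.9995 -0.0045]
 [ 0.9995 -0.0306  0.0006]
 [ 0.0005 -0.0045 -1.    ]]
4 rows; ang/row [-0.0011 -0.0001 -0.0001] deg 0.06505340057232621 mm 36.89026839151359
[0.0001, 0.0004, 0.0369]
[0.0001, 0.0004, 0.0369]
[0.0001, 0.0003, 0.0369]
[0.0001, 0.0003, 0.0369]
```

{"fn": "apply_moves", "kwargs": {"plan": [{"translation":[0,0,0.037],"angular":[0,0,0],"hand":0},{"translation":[0,0,0.037],"angular":[0,0,0],"hand":0},{"translation":[0,0,0.037],"angular":[0,0,0],"hand":0},{"translation":[0,0,0.037],"angular":[0,0,0],"hand":0},{"translation":[-0.015,0,0],"angular":[0,0,0],"hand":0},{"translation":[-0.015,0,0],"angular":[0,0,0],"hand":0},{"translation":[-0.008,0,0],"angular":[0,0,0],"hand":0},{"translation":[-0.008,0,0],"angular":[0,0,0],"hand":0},{"translation":[-0.008,0,0],"angular":[0,0,0],"hand":0},{"translation":[-0.008,0,0],"angular":[0,0,0],"hand":0}]}}

```text
time_s: 4.12
eef_pos: [0.5972, 0.011, 0.1028]
eef_rot: [0.0, 0.719, 0.695, 0.001]
wrist_force: [-0.3, 2.8, 1.8]
opening: -0.002
```

Run:
```python
from h import *
from bench import ctrl
p,r=state()
t=ctrl.camera("scene"); crop(t,160,130,250,210,3,"pics/push1.png")
```

```text
t 4.125 q [-0.1804  0.3428  1.6377  0.0005  1.1601 -0.148 ] p [0.5972 0.011  0.1028] F [-0.3066  2.7644  1.8392] op -0.0018069005196081997
[[ 0.0326  0.9995  0.0011]
 [ 0.9995 -0.0326  0.0003]
 [ 0.0003  0.0011 -1.    ]]
```

View pics/push1.png

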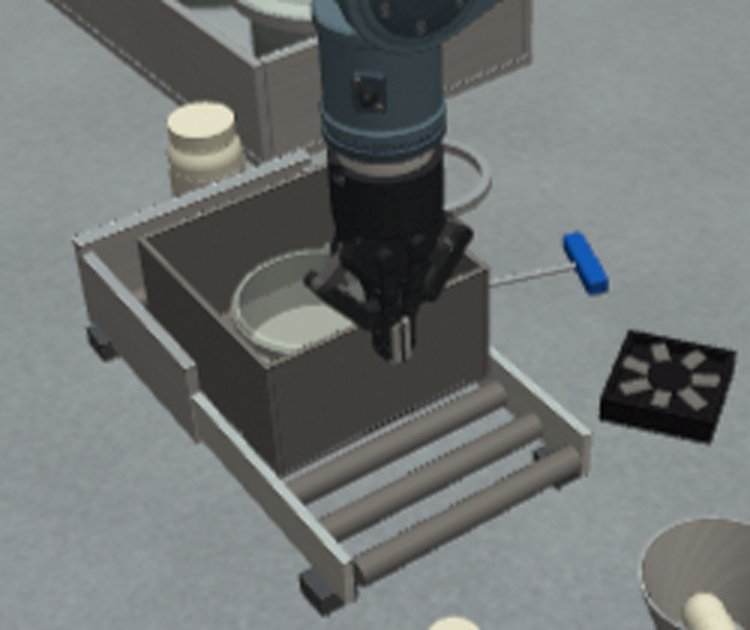

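The picture shows the shut fingers on the tote's +y wall, at crop (395,345), and the tote rolling with about 2.8 N. I'll keep pushing.

{"fn": "apply_moves", "kwargs": {"plan": [{"translation":[-0.012,0,0],"angular":[0,0,0],"hand":0},{"translation":[-0.012,0,0],"angular":[0,0,0],"hand":0},{"translation":[-0.012,0,0],"angular":[0,0,0],"hand":0},{"translation":[-0.012,0,0],"angular":[0,0,0],"hand":0},{"translation":[-0.012,0,0],"angular":[0,0,0],"hand":0},{"translation":[-0.008,0,0],"angular":[0,0,0],"hand":0},{"translation":[-0.004,0,0],"angular":[0,0,0],"hand":0},{"translation":[-0.003,0,0],"angular":[0,0,0],"hand":0},{"translation":[-0.003,0,0],"angular":[0,0,0],"hand":0}]}}

```text
time_s: 5.3
eef_pos: [0.594, -0.0667, 0.102]
eef_rot: [-0.0, 0.719, 0.695, -0.0]
wrist_force: [-1.0, 2.4, 0.5]
opening: 0.0
```

{"fn": "apply_moves", "kwargs": {"plan": [{"translation":[-0.003,0,0],"angular":[0,0,0],"hand":0},{"translation":[-0.003,0,0],"angular":[0,0,0],"hand":0}]}}

```text
time_s: 5.55
eef_pos: [0.5938, -0.0729, 0.102]
eef_rot: [-0.0, 0.719, 0.695, -0.0]
wrist_force: [-1.5, 2.6, -0.1]
opening: 0.0
```

{"fn": "apply_moves", "kwargs": {"plan": [{"translation":[-0.003,0,0],"angular":[0,0,0],"hand":0}]}}

```text
time_s: 5.68
eef_pos: [0.5937, -0.076, 0.102]
eef_rot: [-0.0, 0.719, 0.695, -0.0]
wrist_force: [-1.6, 2.3, 0.4]
opening: -0.005
```

{"fn": "apply_moves", "kwargs": {"plan": [{"translation":[-0.003,0,0],"angular":[0,0,0],"hand":0}]}}

```text
time_s: 5.8
eef_pos: [0.5939, -0.0788, 0.1021]
eef_rot: [-0.0, 0.719, 0.695, 0.0]
wrist_force: [4.0, 9.9, 0.2]
opening: 0.001
```

{"fn": "apply_moves", "kwargs": {"plan": [{"translation":[-0.003,0,0],"angular":[0,0,0],"hand":0}]}}

```text
time_s: 5.92
eef_pos: [0.5943, -0.0789, 0.1022]
eef_rot: [-0.002, 0.719, 0.695, 0.002]
wrist_force: [3.8, 21.1, 2.6]
opening: 0.002
```

Force rises at y = -0.079, so the tote is home. I'll hold briefly, then back away and rise.

{"fn": "apply_moves", "kwargs": {"plan": [{"translation":[0.001,0,0],"angular":[0,0,0],"hand":0},{"translation":[0,0,0],"angular":[0,0,0],"hand":0},{"translation":[0.004,0,0],"angular":[0,0,0],"hand":0},{"translation":[0.02,0,0],"angular":[0,0,0],"hand":0},{"translation":[0.04,0,0],"angular":[0,0,0],"hand":0},{"translation":[0.04,0,-0.02],"angular":[0,0,0],"hand":0.03},{"translation":[0.02,0,-0.05],"angular":[0,0,0],"hand":0.03},{"translation":[0.02,0,-0.05],"angular":[0,0,0],"hand":0.03},{"translation":[0.0,0,-0.03],"angular":[0,0,0],"hand":0.03}]}}

```text
time_s: 7.05
eef_pos: [0.5994, 0.0654, 0.2557]
eef_rot: [0.002, 0.718, 0.696, 0.001]
wrist_force: [0.4, -0.5, -0.5]
opening: 0.354
```

Run:
```python
from h import *
from bench import ctrl
import pickle
p,r=state()
t=ctrl.camera("top"); s=ctrl.camera("scene"); crop(t,265,160,200,130,4,"pics/ttote2.png"); crop(s,170,150,200,180,4,"pics/stote2.png")
pickle.dump((t,s),open("c1.pkl","wb"))
```

```text
t 7.05 q [-0.0881  0.2052  1.4861  0.0001  1.4459 -0.0575] p [0.5994 0.0654 0.2557] F [ 0.3638 -0.4857 -0.4805] op 0.35391379853393234
[[ 0.0306  0.9995  0.0044]
 [ 0.9995 -0.0306 -0.0003]
 [-0.0002  0.0044 -1.    ]]
```

View pics/ttote2.png

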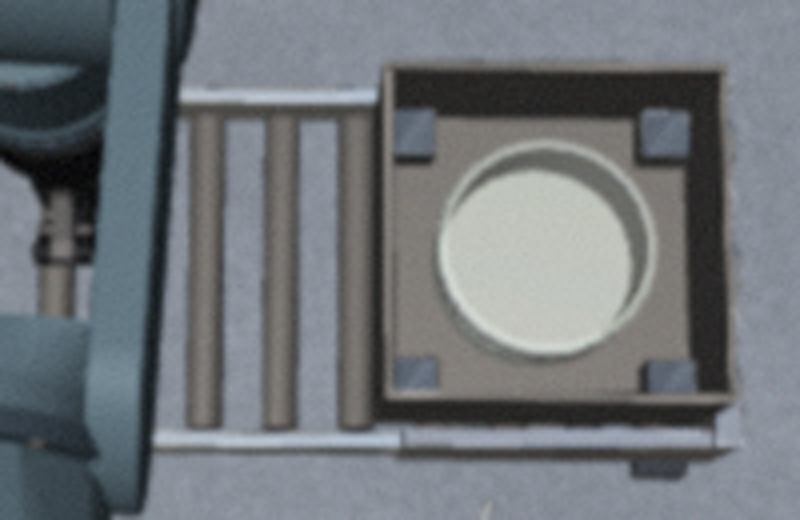

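View pics/stote2.png

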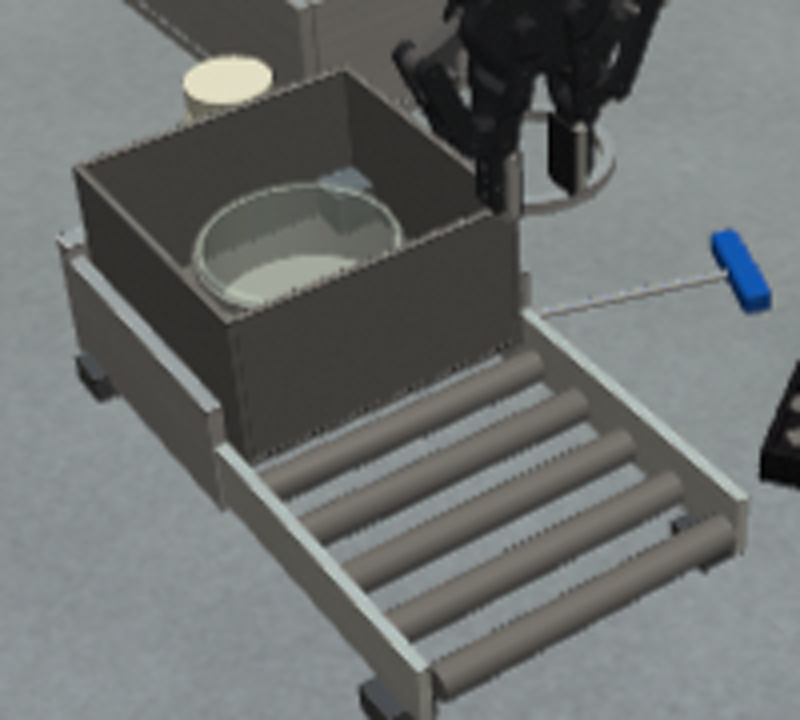

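The tote is home, with its far wall at the stop (top crop, right edge x≈730). Next I'll locate the pot, then fit the arm's kinematics for planning the pour tilt.

```bash
cat log.jsonl | wc -l
python3 - <<'E'
from h import *
import pickle
t,s=pickle.load(open("c1.pkl","rb"))
np.set_printoptions(precision=4,suppress=True)
def T(x,y,sc,ox,oy,z,c=t): return onz(c,(x+.5)/sc-.5+ox,(y+.5)/sc-.5+oy,z)
print("pot",T(547,248,4,265,160,.113),T(299,246,4,170,150,.113,s))
print("rim top",[T(x,y,4,265,160,.155)[:2] for x,y in((386,68),(725,68),(733,402),(383,402))])
print("rim scene",[T(x,y,4,170,150,.155,s)[:2] for x,y in((345,68),(78,170),(237,322),(500,215))])
L=[json.loads(l) for l in open("log.jsonl")]
q0=L[0]['q']
from scipy.optimize import least_squares
# model: Rz(q1) T(0? lateral) ; all pitch Ry ; q4 roll about forearm; 
def fk(q,P):
    d1,a1,L2,a3,L3,off,L6=P
    Rz=R.from_euler
    r=R.from_euler('z',q[0]); p=r.apply([a1,off,d1])
    r=r*R.from_euler('y',q[1]); p=p+r.apply([0,0,L2])
    r=r*R.from_euler('y',q[2]); p=p+r.apply([a3,0,L3])
    r=r*R.from_euler('z',q[3])*R.from_euler('y',q[4]); 
    r=r*R.from_euler('z',q[5]); p=p+r.apply([0,0,L6])
    return p,r
def res(P): return np.concatenate([fk(l['q'],P)[0]-l['eef_pos'] for l in L])
f=least_squares(res,[.3,0,.4,0,.4,.117,.2]); print(f.x,np.abs(f.fun).max())
for l in L:
    rr=fk(l['q'],f.x)[1].inv()*Rq(l['eef_rot']); print(rr.as_rotvec())
E
```

```text
5
pot [ 0.5883 -0.1835  0.113 ] [ 0.5962 -0.1778  0.113 ]
rim top [array([ 0.6835, -0.0932]), array([ 0.678 , -0.2802]), array([ 0.492 , -0.2721]), array([ 0.4971, -0.0844])]
rim scene [array([ 0.4995, -0.2694]), array([ 0.6845, -0.2726]), array([ 0.6867, -0.0889]), array([ 0.519 , -0.0797])]
[0.3134 0.     0.4382 0.0855 0.5145 0.1178 0.34  ] 5.902406341462552e-10
[-0.     -0.      1.5708]
[-0.      0.      1.5708]
[-0.      0.      1.5708]
[0.     0.     1.5708]
[-0.      0.      1.5708]
```

```bash
cat >> h.py <<'E'
from scipy.optimize import least_squares
P=[0.3134,0,.4382,.0855,.5145,.1178,.34]
def fk(q):
    d1,a1,L2,a3,L3,off,L6=P
    r=R.from_euler('z',q[0]); p=r.apply([a1,off,d1])
    r=r*R.from_euler('y',q[1]); p=p+r.apply([0,0,L2])
    r=r*R.from_euler('y',q[2]); p=p+r.apply([a3,0,L3])
    r=r*R.from_euler('z',q[3])*R.from_euler('y',q[4])*R.from_euler('z',q[5])
    return p+r.apply([0,0,L6]), r*R.from_euler('z',np.pi/2)
LO=np.array([-2.99,-.89,.3,-1.14,0,-3.12]);HI=np.array([2.99,2.07,2.58,4.28,2.63,3.12])
def ik(p,r,q0):
    def f(q):
        a,b=fk(q); return np.r_[(a-p)*5,(b.inv()*r).as_rotvec()]
    s=least_squares(f,np.clip(q0,LO+1e-3,HI-1e-3),bounds=(LO,HI)); return s.x,np.abs(s.fun).max()
X=np.array([1.,0,0])
POT=np.array([.592,-.182]); CUP=np.array([.530,.2745]); 
def Rc(th): return R.from_euler('x',th)   # cup tilt, pours to -y
GRIP=np.array([-.110,0,.0125])            # grip in cup_center frame
def lip2center(lip,th): # lip point world -> cup_center
    return np.array(lip)-Rc(th).apply([0,-.054,.0375])
def toolpose(center,th,phi0,sgn,adv=.018):
    phi=phi0+th; z=np.array([0,np.sin(phi),-np.cos(phi)])
    r=tool(z,sgn*np.array([0,np.cos(phi),np.sin(phi)]))
    return np.array(center)+Rc(th).apply(GRIP)+adv*z, r
E
python3 - <<'E'
from h import *
np.set_printoptions(precision=3,suppress=True)
d=np.radians
q0=np.array([-.0881,.2052,1.4861,0,1.4459,-.0575])
for sgn in(1,-1):
  for ph in(-60,-45,-30):
    print("sgn",sgn,"phi0",ph); q=q0.copy(); q[5]+= sgn*-1.5
    C=np.r_[CUP,.0375]
    seq=[(C+[0,0,.15],0),(C,0),(C+[0,0,.2],0)]
    for th,lz in((0,.29),(30,.24),(65,.2),(75,.165),(90,.165),(100,.165),(110,.165)):
        seq.append((lip2center([POT[0],POT[1]+.042,lz],d(th)),d(th)))
    for c,th in seq:
        p,r=toolpose(c,th,d(ph),sgn); q,e=ik(p,r,q); print(np.degrees(th).round(),p,q,"err%.4f"%e, "marg",np.min(np.r_[q-LO,HI-q]).round(2))
E
```

```text
sgn 1 phi0 -60
0.0 [0.42  0.259 0.191] [ 0.751  0.638  1.391 -0.728  1.885 -0.76 ] err0.0000 marg 0.41
0.0 [0.42  0.259 0.041] [ 0.751  0.867  1.373 -0.695  1.725 -0.619] err0.0000 marg 0.44
0.0 [0.42  0.259 0.241] [ 0.751  0.575  1.375 -0.747  1.943 -0.817] err0.0000 marg 0.39
0.0 [ 0.482 -0.102  0.256] [ 0.152  0.209  1.849 -1.039  1.452 -1.076] err0.0000 marg 0.1
30.0 [ 0.482 -0.09   0.23 ] [-0.078  0.011  1.846 -0.546  1.285 -1.491] err0.0000 marg 0.59
65.0 [ 0.482 -0.093  0.22 ] [-0.488 -0.004  1.788  0.078  1.399 -2.074] err0.0000 marg 0.79
75.0 [ 0.482 -0.097  0.193] [-0.597  0.078  1.782  0.218  1.435 -2.214] err0.0000 marg 0.8
90.0 [ 0.482 -0.106  0.203] [-0.734  0.19   1.707  0.381  1.611 -2.36 ] err0.0000 marg 0.76
100.0 [ 0.482 -0.113  0.209] [-0.806  0.286  1.652  0.468  1.729 -2.428] err0.0000 marg 0.69
110.0 [ 0.482 -0.121  0.213] [-0.863  0.393  1.596  0.544  1.845 -2.476] err0.0000 marg 0.64
sgn 1 phi0 -45
0.0 [0.42  0.262 0.187] [ 0.693  0.476  1.486 -0.582  1.72  -0.802] err0.0000 marg 0.56
0.0 [0.42  0.262 0.037] [ 0.693  0.692  1.511 -0.576  1.517 -0.67 ] err0.00
[... 3735 characters left out ...]
8  0.265  1.55  -0.424  1.638  2.217] err0.0000 marg 0.72
0.0 [ 0.482 -0.095  0.249] [-0.09  -0.012  1.827 -0.541  1.315  1.618] err0.0000 marg 0.6
30.0 [ 0.482 -0.081  0.227] [-0.409 -0.031  1.798  0.     1.375  1.161] err0.0000 marg 0.78
65.0 [ 0.482 -0.084  0.224] [-0.738  0.189  1.699  0.441  1.682  0.786] err0.0000 marg 0.88
75.0 [ 0.482 -0.089  0.198] [-0.803  0.322  1.675  0.522  1.742  0.697] err0.0000 marg 0.89
90.0 [ 0.482 -0.099  0.21 ] [-0.876  0.477  1.595  0.632  1.92   0.641] err0.0000 marg 0.71
100.0 [ 0.482 -0.108  0.216] [-0.909  0.587  1.544  0.701  2.034  0.621] err0.0000 marg 0.6
110.0 [ 0.482 -0.117  0.221] [-0.933  0.698  1.494  0.773  2.144  0.615] err0.0000 marg 0.49
```

```bash
sed -i 's/CUP=np.array(\[.530,.2745\])/CUP=np.array([.530,.2733])/' h.py
cat >> h.py <<'E'
PH0=np.radians(-40); SG=1
E
python3 - <<'E'
from h import *
p,r=state()
g,rg=toolpose(np.r_[CUP,.0375],0,PH0,SG); z=rg.apply([0,0,1])
w=g-.13*z+[0,0,.06]; print(g,z,w)
plan(p,r,w,rg,15)
E
```

```text
t 7.15 q [-0.0898  0.2039  1.4845 -0.0002  1.4444 -0.058 ] p [0.6008 0.0641 0.2572] F [-0.0468 -0.0712  0.3576] op 0.35429848623436416
[[ 0.0317  0.9995  0.0086]
 [ 0.9995 -0.0317 -0.001 ]
 [-0.0007  0.0087 -1.    ]]
[0.42   0.2617 0.0362] [ 0.     -0.6428 -0.766 ] [0.42   0.3453 0.1958]
15 rows; ang/row [ 0.0364 -0.0367 -0.1023] deg 6.565411659803083 mm 22.658635388352476
[0.0184, -0.0127, 0.004]
[0.0197, -0.0106, 0.0037]
[0.0208, -0.0084, 0.0033]
[0.0216, -0.0061, 0.0028]
[0.0222, -0.0038, 0.0022]
[0.0226, -0.0014, 0.0014]
[0.0226, 0.0009, 0.0006]
[0.0224, 0.0033, -0.0003]
[0.0219, 0.0055, -0.0013]
[0.0212, 0.0076, -0.0023]
[0.0202, 0.0097, -0.0034]
[0.019, 0.0115, -0.0045]
[0.0175, 0.0132, -0.0056]
[0.0159, 0.0147, -0.0067]
[0.014, 0.016, -0.0078]
```

{"fn": "apply_moves", "kwargs": {"plan": [{"translation":[0.0184,-0.0127,0.004],"angular":[0.0364,-0.0367,-0.1023],"hand":0.03},{"translation":[0.0197,-0.0106,0.0037],"angular":[0.0364,-0.0367,-0.1023],"hand":0.03},{"translation":[0.0208,-0.0084,0.0033],"angular":[0.0364,-0.0367,-0.1023],"hand":0.03},{"translation":[0.0216,-0.0061,0.0028],"angular":[0.0364,-0.0367,-0.1023],"hand":0.03},{"translation":[0.0222,-0.0038,0.0022],"angular":[0.0364,-0.0367,-0.1023],"hand":0.03},{"translation":[0.0226,-0.0014,0.0014],"angular":[0.0364,-0.0367,-0.1023],"hand":0.03},{"translation":[0.0226,0.0009,0.0006],"angular":[0.0364,-0.0367,-0.1023],"hand":0.03},{"translation":[0.0224,0.0033,-0.0003],"angular":[0.0364,-0.0367,-0.1023],"hand":0.03},{"translation":[0.0219,0.0055,-0.0013],"angular":[0.0364,-0.0367,-0.1023],"hand":0.03},{"translation":[0.0212,0.0076,-0.0023],"angular":[0.0364,-0.0367,-0.1023],"hand":0.03}]}}

```text
time_s: 8.4
eef_pos: [0.4768, 0.2511, 0.2109]
eef_rot: [-0.003, 0.265, 0.932, -0.246]
wrist_force: [-0.1, 0.5, -0.5]
opening: 0.35
```

{"fn": "apply_moves", "kwargs": {"plan": [{"translation":[0.0202,0.0097,-0.0034],"angular":[0.0364,-0.0367,-0.1023],"hand":0.03},{"translation":[0.019,0.0115,-0.0045],"angular":[0.0364,-0.0367,-0.1023],"hand":0.03},{"translation":[0.0175,0.0132,-0.0056],"angular":[0.0364,-0.0367,-0.1023],"hand":0.03},{"translation":[0.0159,0.0147,-0.0067],"angular":[0.0364,-0.0367,-0.1023],"hand":0.03},{"translation":[0.014,0.016,-0.0078],"angular":[0.0364,-0.0367,-0.1023],"hand":0.03},{"translation":[0,0,0],"angular":[0,0,0],"hand":0.03}]}}

```text
time_s: 9.15
eef_pos: [0.4154, 0.3454, 0.1902]
eef_rot: [-0.005, -0.003, 0.939, -0.343]
wrist_force: [1.1, -1.1, 0.3]
opening: 0.353
```

Run:
```python
from h import *
from bench import ctrl
p,r=state()
o=ctrl.get_obs(); a,b=fk(o["q"]); print("fk err",a-p,(b.inv()*r).as_rotvec())
g,rg=toolpose(np.r_[CUP,.0375],0,PH0,SG); z=rg.apply([0,0,1])
plan(p,r,g-.07*z,rg,4)
c=ctrl.camera("wrist"); cv2.imwrite("pics/w1.png",c["img"][:,:,::-1])
s=ctrl.camera("scene"); crop(s,330,180,200,240,3,"pics/s1.png")
```

```text
t 9.15 q [ 0.7651  0.5468  1.332  -0.4883  1.77   -0.785 ] p [0.4154 0.3454 0.1902] F [ 1.0843 -1.1302  0.3054] op 0.35256724245964477
[[-0.9999 -0.0098 -0.0069]
 [-0.0031  0.765  -0.6441]
 [ 0.0116 -0.644  -0.7649]]
fk err [ 0. -0. -0.] [-0.  0. -0.]
4 rows; ang/row [-0.0004 -0.0017  0.0025] deg 0.17327178392574424 mm 26.906909327973807
[-0.0014, 0.0087, 0.0254]
[-0.0014, 0.0087, 0.0254]
[-0.0013, 0.0087, 0.0254]
[-0.0012, 0.0087, 0.0254]
```

View pics/w1.png

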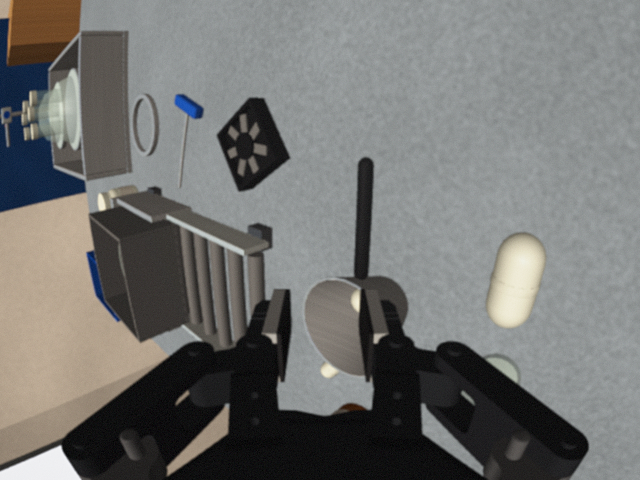

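View pics/s1.png

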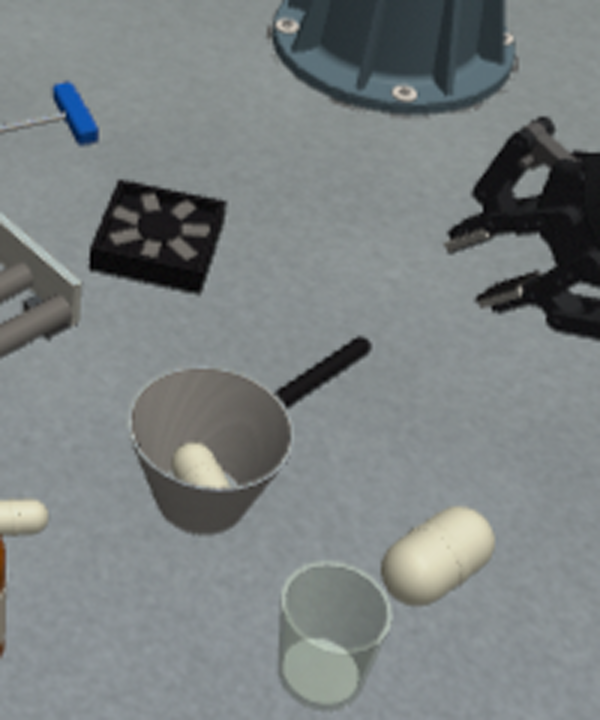

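The pictures show the handle clear: wrist (366,163) to (361,275). I'll check its position from the wrist view.

Run:
```python
from h import *
from bench import ctrl
c=ctrl.camera("wrist"); K=c["K"]
def f(u,v,z):
    x,y=(u-K[0,2]),(v-K[1,2]); rr=np.hypot(x,y); a=rr/K[0,0]
    d=Rq(c["orientation"]).apply([np.sin(a)*x/rr,-np.sin(a)*y/rr,-np.cos(a)]); e=np.array(c["eye"]); return e+d*(z-e[2])/d[2]
for u,v in((366,159),(364,210),(361,275)): print(f(u,v,.05))
```

```text
[0.37394854 0.27177237 0.05      ]
[0.4198135  0.27130513 0.05      ]
[0.48359402 0.27093685 0.05      ]
```

{"fn": "apply_moves", "kwargs": {"plan": [{"translation":[-0.0014,0.0087,0.0254],"angular":[0,-0.0017,0.0025],"hand":0.03},{"translation":[-0.0014,0.0087,0.0254],"angular":[0,-0.0017,0.0025],"hand":0.03},{"translation":[-0.0013,0.0087,0.0254],"angular":[0,-0.0017,0.0025],"hand":0.03},{"translation":[-0.0012,0.0087,0.0254],"angular":[0,-0.0017,0.0025],"hand":0.03},{"translation":[0,0,0],"angular":[0,0,0],"hand":0.03}]}}

```text
time_s: 9.93
eef_pos: [0.4219, 0.3036, 0.0909]
eef_rot: [-0.001, 0.003, 0.939, -0.343]
wrist_force: [0.2, -0.8, 0.8]
opening: 0.35
```

Run:
```python
from h import *
from bench import ctrl
p,r=state()
g,rg=toolpose(np.r_[CUP,.0375],0,PH0,SG)
plan(p,r,g,rg,5)
c=ctrl.camera("wrist"); cv2.imwrite("pics/w2.png",c["img"][:,:,::-1])
```

```text
t 9.925 q [ 0.7137  0.6108  1.459  -0.5051  1.5778 -0.7201] p [0.4219 0.3036 0.0909] F [ 0.1945 -0.767   0.7565] op 0.34974406307760364
[[-1.      0.0057 -0.0045]
 [ 0.0073  0.765  -0.644 ]
 [-0.0002 -0.644  -0.765 ]]
5 rows; ang/row [-0.0003 -0.0009 -0.0011] deg 0.08513026366417574 mm 13.784327531659924
[0.0003, 0.0006, 0.0138]
[0.0003, 0.0006, 0.0138]
[0.0003, 0.0006, 0.0138]
[0.0004, 0.0006, 0.0138]
[0.0004, 0.0006, 0.0138]
```

View pics/w2.png

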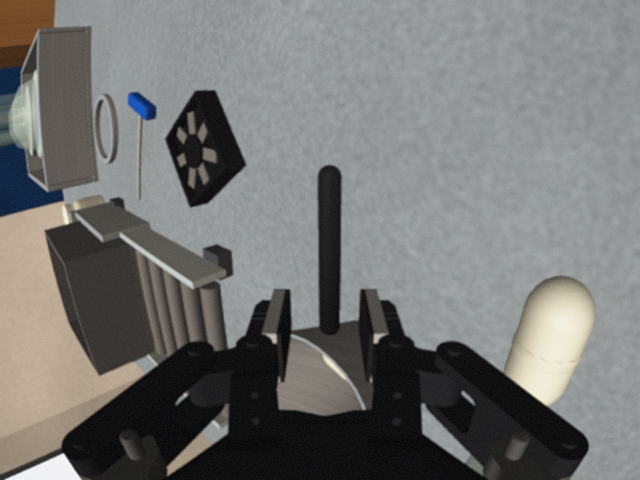

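The handle, at wrist x≈329, runs centrally between the pads. I'll advance and close.

{"fn": "apply_moves", "kwargs": {"plan": [{"translation":[0.0003,0,0.0138],"angular":[0,0,0],"hand":0.03},{"translation":[0.0003,0,0.0138],"angular":[0,0,0],"hand":0.03},{"translation":[0.0003,0,0.0138],"angular":[0,0,0],"hand":0.03},{"translation":[0.0004,0,0.0138],"angular":[0,0,0],"hand":0.03},{"translation":[0.0004,0,0.0138],"angular":[0,0,0],"hand":0.03},{"translation":[0,0,0],"angular":[0,0,0],"hand":0.03}]}}

```text
time_s: 10.72
eef_pos: [0.4199, 0.2604, 0.0384]
eef_rot: [-0.0, 0.002, 0.94, -0.342]
wrist_force: [-0.6, 1.0, -0.0]
opening: 0.354
```

{"fn": "apply_moves", "kwargs": {"plan": [{"translation":[0,0,0],"angular":[0,0,0],"hand":0.022},{"translation":[0,0,0],"angular":[0,0,0],"hand":0.016},{"translation":[0,0,0],"angular":[0,0,0],"hand":0},{"translation":[0,0,0],"angular":[0,0,0],"hand":0},{"translation":[0,0,0],"angular":[0,0,0],"hand":0}]}}

```text
time_s: 11.35
eef_pos: [0.4207, 0.2617, 0.0396]
eef_rot: [0.001, 0.002, 0.94, -0.342]
wrist_force: [-0.3, -0.0, 0.5]
opening: 0.001
```

Run:
```python
from h import *
from bench import ctrl
p,r=state()
s=ctrl.camera("scene"); crop(s,330,180,200,200,3,"pics/s2.png")
```

```text
t 11.35 q [ 0.6654  0.6281  1.5606 -0.5338  1.4496 -0.6972] p [0.4207 0.2617 0.0396] F [-0.293  -0.0482  0.5417] op 0.0008102064411166037
[[-1.      0.0051 -0.0001]
 [ 0.004   0.7666 -0.6421]
 [-0.0032 -0.6421 -0.7666]]
```

View pics/s2.png

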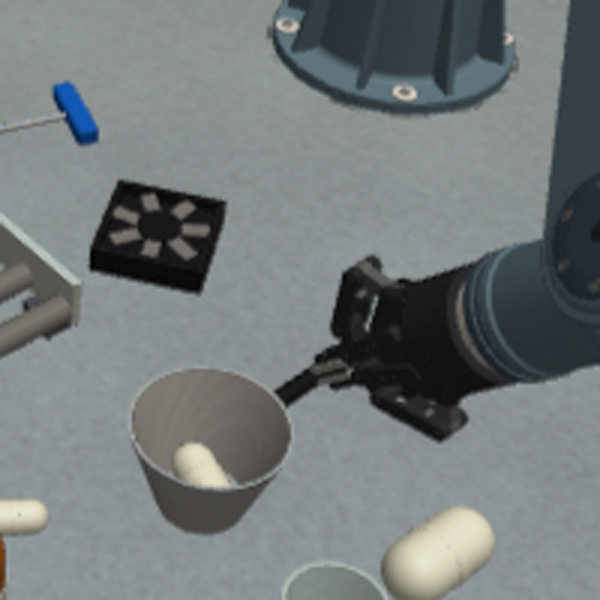

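The opening reads 0, so the grip missed. I'll look closer.

Run:
```python
from h import *
from bench import ctrl
c=ctrl.camera("wrist"); crop(c,220,140,220,200,3,"pics/w3.png")
s=ctrl.camera("scene"); crop(s,400,250,110,100,6,"pics/s3.png")
```

```text
(no output)
```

View pics/w3.png

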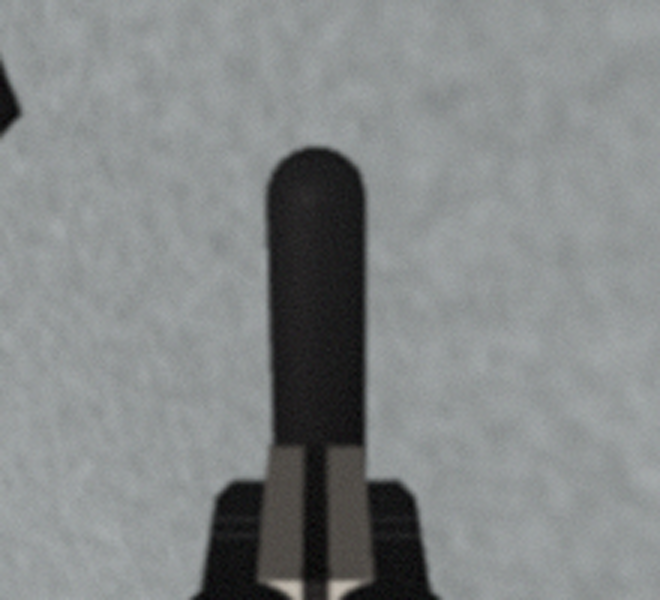

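View pics/s3.png

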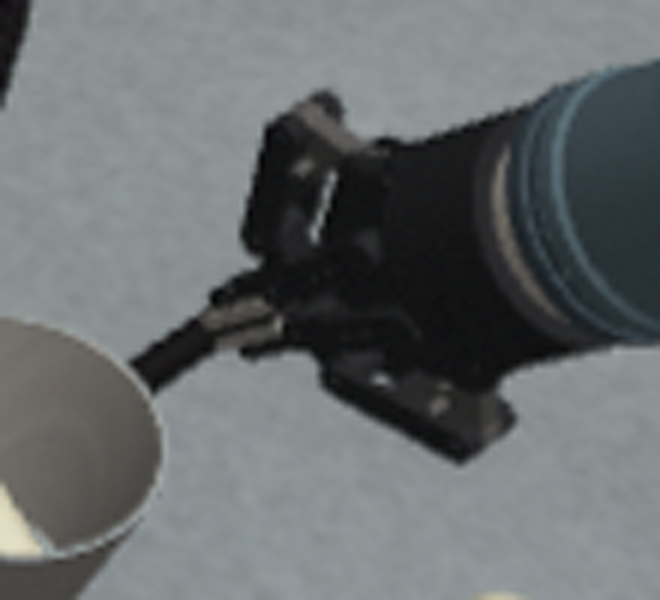

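Run:
```python
from h import *
from bench import ctrl
import pickle
c=ctrl.camera("wrist"); p,r=state()
# camera in tool frame
e_t=r.inv().apply(np.array(c["eye"])-p); r_t=r.inv()*Rq(c["orientation"])
print("cam in tool",e_t); print(r_t.as_matrix())
K=c["K"]
def wray(u,v,P,Rr):
    x,y=(u-K[0,2]),(v-K[1,2]); rr=np.hypot(x,y); a=rr/K[0,0]
    return P+Rr.apply(e_t),(Rr*r_t).apply([np.sin(a)*x/rr,-np.sin(a)*y/rr,-np.cos(a)])
L=[json.loads(l) for l in open("log.jsonl")]
for l in L[-5:]: print(l['time_s'],l['eef_pos'])
def g(t):
    l=[l for l in L if abs(l['time_s']-t)<.04][-1]; return np.array(l['eef_pos']),Rq(l['eef_rot'])
t,s=pickle.load(open("c0.pkl","rb"))
rays=[("w1",)+wray(366,164,*g(9.15)),("w2",)+wray(329.5,172,*g(9.925)),("w3",)+wray(220+316/3,140+180/3,p,r),
 ("top",np.array(t["eye"]),ray(t,120+257/3,140+551/3)),("scene",np.array(s["eye"]),ray(s,340+441/4,270+101/4))]
def tri(rs):
    A=0;b=0
    for n,o,d in rs:
        d=d/np.linalg.norm(d); M=np.eye(3)-np.outer(d,d); A=A+M;b=b+M@o
    X=np.linalg.solve(A,b); print([n for n,*_ in rs],X,[ (n,np.round(1e3*((X-o)-(d/np.linalg.norm(d))*((X-o)@d)/np.linalg.norm(d)),1)) for n,o,d in rs])
tri(rays); tri(rays[:3]); tri(rays[3:]); tri(rays[:2]+rays[3:])
```

```text
t 11.55 q [ 0.6653  0.6282  1.5606 -0.5337  1.4496 -0.6971] p [0.4207 0.2616 0.0395] F [ 0.0335 -0.008   0.311 ] op 0.0001963769240952782
[[-1.      0.0052 -0.0004]
 [ 0.0042  0.7665 -0.6422]
 [-0.003  -0.6422 -0.7666]]
cam in tool [ 0.0823 -0.     -0.1645]
[[ 0.0003  0.9476  0.3194]
 [ 1.     -0.0003 -0.0003]
 [-0.0002  0.3194 -0.9476]]
7.15 [0.600784746794928, 0.06411433597310015, 0.25722964542994736]
9.15 [0.41537170064909196, 0.345425288038612, 0.19015664871245158]
9.925 [0.4218843567728281, 0.3035795778365524, 0.09093998001502347]
11.35 [0.42073360655554437, 0.2616529050643591, 0.03956063691639375]
11.55 [0.42068446441372387, 0.2615728198139502, 0.039493955319209906]
['w1', 'w2', 'w3', 'top', 'scene'] [0.3748 0.2725 0.0489] [('w1', array([-1.6, -0.4, -0. ])), ('w2', array([ 0.1,  0.2, -0.1])), ('w3', array([ 0.1,  1.4, -1.2])), ('top', array([ 2.2, -0.2, -0. ])), ('scene', array([-0.8, -1. ,  1.3]))]
['w1', 'w2', 'w3'] [0.375  0.2729 0.0504] [('w1', array([-1.2, -0.7,  0.3])), ('w2', array([ 0.5, -0.3,  0.3])), ('w3', array([ 0.7,  1. , -0.6]))]
['top', 'scene'] [0.3731 0.2729 0.0455] [('top', array([ 0.5, -0.6, -0.1])), ('scene', array([-0.5,  0.6,  0.1]))]
['w1', 'w2', 'top', 'scene'] [0.3748 0.2727 0.0482] [('w1', array([-1.7,  0.1, -0.3])), ('w2', array([ 0. ,  0.6, -0.5])), ('top', array([ 2.2, -0.2,  0. ])), ('scene', array([-0.6, -0.6,  0.9]))]
```

Run:
```python
from h import *
from bench import ctrl
s=ctrl.camera("scene"); p,r=state()
im=cv2.resize(s["img"][250:350,400:510,::-1],None,fx=7,fy=7,interpolation=cv2.INTER_CUBIC)
def mk(X,col):
    u=proj(s,X)[0]; cv2.circle(im,(int((u[0]-400+.5)*7),int((u[1]-250+.5)*7)),4,col,-1)
mk(p,(0,0,255)); mk(p-r.apply([0,0,.019]),(0,255,0)); mk(p-r.apply([0,0,.054+.019]),(0,255,255))
for x in(.375,.4,.42,.44,.46): mk(np.array([x,.2727,.049]),(255,0,255))
for dx in(.011,-.011): mk(p+r.apply([dx,0,0]),(255,200,0))
cv2.imwrite("pics/s4.png",im)
```

```text
t 11.6 q [ 0.6653  0.6283  1.5607 -0.5337  1.4496 -0.6971] p [0.4206 0.2616 0.0394] F [-0.1437  0.5538  0.2467] op -0.00017679125193873968
[[-1.      0.0051 -0.0004]
 [ 0.0042  0.7665 -0.6422]
 [-0.0029 -0.6422 -0.7665]]
```

View pics/s4.png

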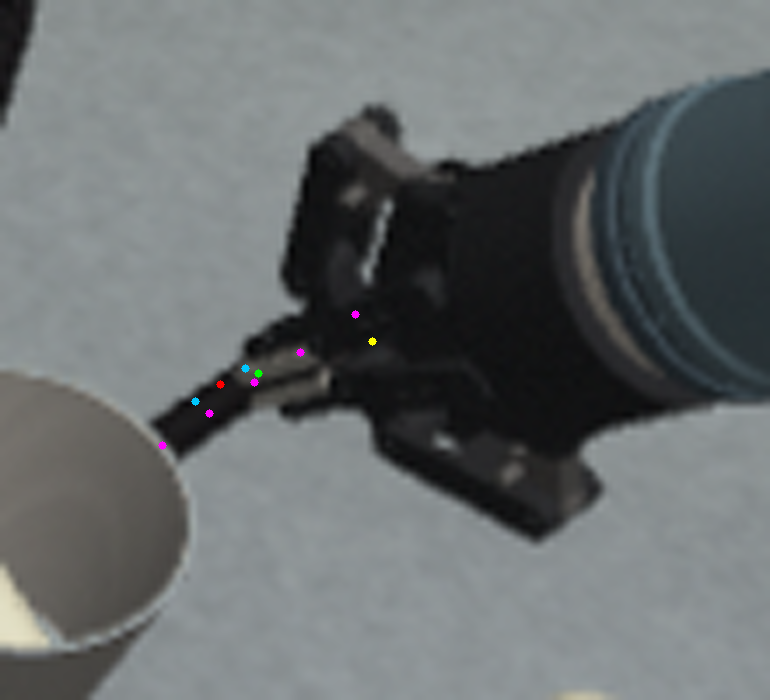

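{"fn": "apply_moves", "kwargs": {"plan": [{"translation":[0,0,0],"angular":[0,0,0],"hand":0.03},{"translation":[0,0,0],"angular":[0,0,0],"hand":0.03},{"translation":[0,0,0],"angular":[0,0,0],"hand":0.03}]}}

```text
time_s: 11.98
eef_pos: [0.4206, 0.2615, 0.0394]
eef_rot: [0.001, 0.002, 0.94, -0.342]
wrist_force: [0.1, 0.2, 0.5]
opening: 0.347
```

Run:
```python
from h import *
from bench import ctrl
c=ctrl.camera("wrist"); crop(c,220,140,220,200,3,"pics/w5.png")
s=ctrl.camera("scene"); crop(s,400,250,110,100,6,"pics/s5.png")
state()
```

```text
t 12.075 q [ 0.6653  0.6283  1.5608 -0.5336  1.4495 -0.6972] p [0.4206 0.2615 0.0394] F [ 0.1065 -0.6162  0.2418] op 0.3501809841010425
[[-1.      0.005  -0.0005]
 [ 0.0042  0.7665 -0.6422]
 [-0.0028 -0.6422 -0.7665]]
```

View pics/w5.png

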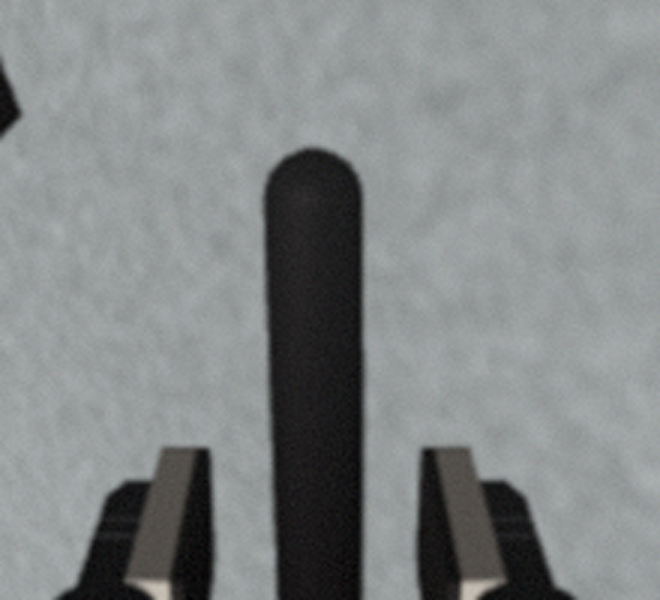

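View pics/s5.png

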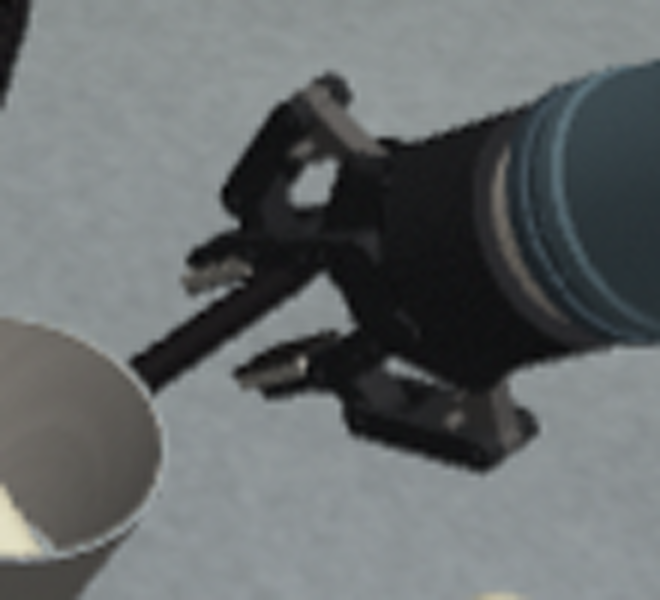

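Run:
```python
from h import *
from bench import ctrl
c=ctrl.camera("wrist"); p,r=state(); K=c["K"]
im=c["img"][:,:,::-1].copy(); im=cv2.convertScaleAbs(im,alpha=2.2,beta=10)
def wp(X):
    q=Rq(c["orientation"]).inv().apply(np.array(X)-np.array(c["eye"])); a=np.arctan2(np.hypot(q[0],q[1]),-q[2]); n=np.hypot(q[0],q[1])
    return K[0,2]+K[0,0]*a*q[0]/n, K[1,2]-K[0,0]*a*q[1]/n
big=cv2.resize(im[160:440,230:430],None,fx=2.1,fy=2.1,interpolation=cv2.INTER_CUBIC)
def mk(X,col):
    u,v=wp(X); cv2.circle(big,(int((u-230)*2.1),int((v-160)*2.1)),3,col,-1)
for x in(.372,.39,.41,.43,.45,.47): mk([x,.2733,.05],(255,0,255))
for a in np.linspace(0,2*np.pi,60): mk([.53+.054*np.cos(a),.2733+.054*np.sin(a),.075],(0,255,255))
mk(p,(0,0,255)); mk(p-r.apply([0,0,.019]),(0,255,0))
cv2.imwrite("pics/w6.png",big)
```

```text
t 12.125 q [ 0.6653  0.6283  1.5608 -0.5336  1.4495 -0.6971] p [0.4206 0.2616 0.0394] F [0.0276 1.3628 0.2364] op 0.3496092256371793
[[-1.      0.005  -0.0005]
 [ 0.0042  0.7665 -0.6422]
 [-0.0028 -0.6422 -0.7665]]
```

View pics/w6.png

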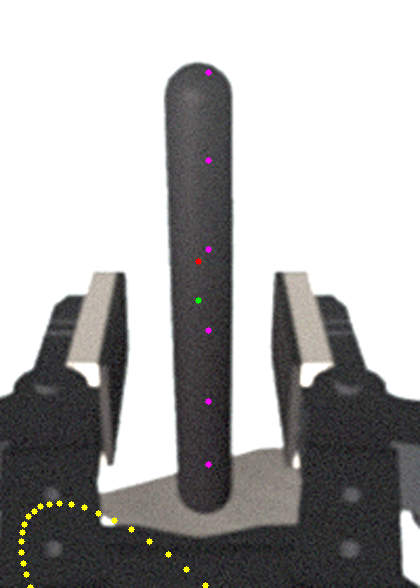

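The pad tips actually show up about 25 mm short of the stated TCP: wrist row 288, where the stated TCP would give 284 with the pad edge 11 mm nearer. That means the handle lay just beyond the tips. I'll advance 22 mm more and close again.

{"fn": "apply_moves", "kwargs": {"plan": [{"translation":[0,0.001,0.0075],"angular":[0,0,0],"hand":0.03},{"translation":[0,0,0.0075],"angular":[0,0,0],"hand":0.03},{"translation":[0,0,0.007],"angular":[0,0,0],"hand":0.03},{"translation":[0,0,0],"angular":[0,0,0],"hand":0.03}]}}

```text
time_s: 12.62
eef_pos: [0.4201, 0.2474, 0.0213]
eef_rot: [-0.0, 0.002, 0.94, -0.342]
wrist_force: [-0.8, -0.6, -0.6]
opening: 0.352
```

{"fn": "apply_moves", "kwargs": {"plan": [{"translation":[0,0,0],"angular":[0,0,0],"hand":0.022},{"translation":[0,0,0],"angular":[0,0,0],"hand":0.016},{"translation":[0,0,0],"angular":[0,0,0],"hand":0},{"translation":[0,0,0],"angular":[0,0,0],"hand":0}]}}

```text
time_s: 13.12
eef_pos: [0.4207, 0.2484, 0.022]
eef_rot: [0.001, 0.002, 0.94, -0.342]
wrist_force: [0.6, 0.9, 0.8]
opening: 0.141
```

Run:
```python
from h import *
from bench import ctrl
p,r=state()
c=ctrl.camera("wrist"); crop(c,220,140,220,200,3,"pics/w7.png")
s=ctrl.camera("scene"); crop(s,350,230,160,140,5,"pics/s7.png")
```

```text
t 13.125 q [ 0.6485  0.6409  1.5868 -0.545   1.4089 -0.6887] p [0.4207 0.2484 0.022 ] F [0.622  0.9279 0.815 ] op 0.14144452356274254
[[-1.      0.0051 -0.0001]
 [ 0.0039  0.7667 -0.642 ]
 [-0.0032 -0.642  -0.7667]]
```

View pics/w7.png

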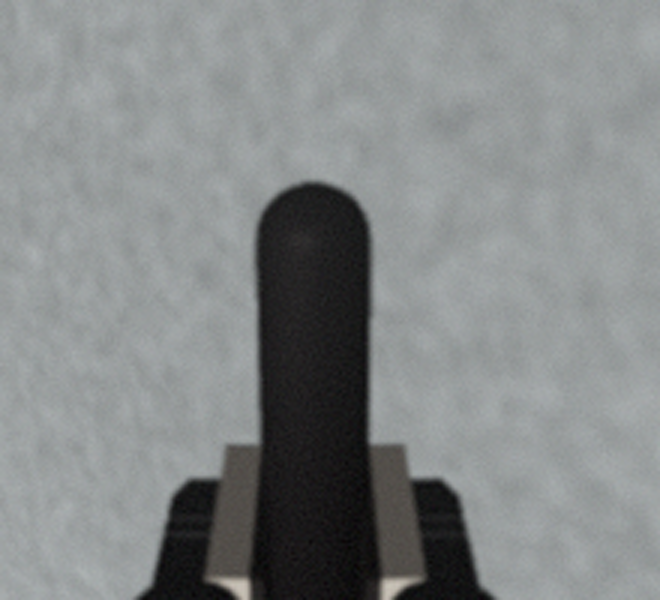

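View pics/s7.png

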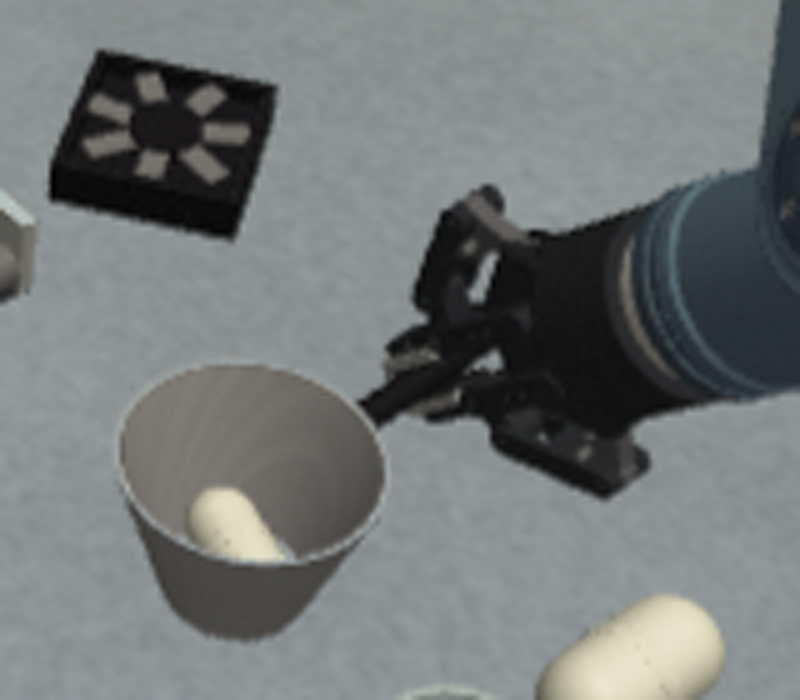

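The handle is held: opening 0.141, with the pads on both sides of it. I'll store the tool-to-cup transform, lift a little and check.

```bash
cat >> h.py <<'E'
def setX(c):
    p,r=state(); np.savez("X.npz",p=r.inv().apply(np.array(c)-p),r=r.inv().as_quat())
def cup_pose(p,r):
    X=np.load("X.npz"); return p+r.apply(X["p"]), r*R.from_quat(X["r"])
def tool_for(c,rc):
    X=np.load("X.npz"); r=rc*R.from_quat(X["r"]).inv(); return np.array(c)-r.apply(X["p"]), r
E
python3 - <<'E'
from h import *
setX([.530,.2728,.0375])
p,r=state(); 
plan(p,r,p+[0,0,.04],r,4)
plan(p,r,p+[0,0,.2],r,5)
E
```

```text
t 13.225 q [ 0.6485  0.6409  1.5868 -0.5449  1.4089 -0.6887] p [0.4207 0.2484 0.022 ] F [-0.6124  1.4113 -0.1098] op 0.13627074140192405
[[-1.      0.0051 -0.0001]
 [ 0.004   0.7667 -0.6419]
 [-0.0032 -0.6419 -0.7668]]
t 13.225 q [ 0.6485  0.6409  1.5868 -0.5449  1.4089 -0.6887] p [0.4207 0.2484 0.022 ] F [-0.6124  1.4113 -0.1098] op 0.13627074140192405
[[-1.      0.0051 -0.0001]
 [ 0.004   0.7667 -0.6419]
 [-0.0032 -0.6419 -0.7668]]
4 rows; ang/row [0. 0. 0.] deg 0.0 mm 10.0
[-0.0, -0.0064, -0.0077]
[-0.0, -0.0064, -0.0077]
[-0.0, -0.0064, -0.0077]
[-0.0, -0.0064, -0.0077]
5 rows; ang/row [0. 0. 0.] deg 0.0 mm 40.0
[-0.0001, -0.0257, -0.0307]
[-0.0001, -0.0257, -0.0307]
[-0.0001, -0.0257, -0.0307]
[-0.0001, -0.0257, -0.0307]
[-0.0001, -0.0257, -0.0307]
```

{"fn": "apply_moves", "kwargs": {"plan": [{"translation":[0,-0.0032,-0.0038],"angular":[0,0,0],"hand":0},{"translation":[0,-0.0064,-0.0077],"angular":[0,0,0],"hand":0},{"translation":[0,-0.0128,-0.0153],"angular":[0,0,0],"hand":0},{"translation":[0,-0.0128,-0.0153],"angular":[0,0,0],"hand":0},{"translation":[0,-0.0064,-0.0077],"angular":[0,0,0],"hand":0},{"translation":[0,0,0],"angular":[0,0,0],"hand":0}]}}

```text
time_s: 13.98
eef_pos: [0.4211, 0.2488, 0.0881]
eef_rot: [0.002, 0.003, 0.94, -0.341]
wrist_force: [-0.5, -0.0, -1.7]
opening: 0.136
```

Run:
```python
from h import *
from bench import ctrl
p,r=state(); c,rc=cup_pose(p,r); print(c,np.degrees(rc.as_rotvec()))
s=ctrl.camera("scene")
im=cv2.resize(s["img"][200:390,350:510,::-1],None,fx=4,fy=4,interpolation=cv2.INTER_CUBIC)
def mk(X,col):
    u=proj(s,X)[0]; cv2.circle(im,(int((u[0]-350+.5)*4),int((u[1]-200+.5)*4)),2,col,-1)
for a in np.linspace(0,2*np.pi,40):
    mk(c+rc.apply([.054*np.cos(a),.054*np.sin(a),.0375]),(0,255,255)); mk(c+rc.apply([.03*np.cos(a),.03*np.sin(a),-.0375]),(0,0,255))
cv2.imwrite("pics/s8.png",im)
t=ctrl.camera("top"); crop(t,120,180,150,150,4,"pics/t8.png")
```

```text
t 13.975 q [ 0.6487  0.534   1.5862 -0.5384  1.4994 -0.7432] p [0.4211 0.2488 0.0881] F [-0.509  -0.0028 -1.7125] op 0.1360073833112863
[[-1.      0.0064  0.0012]
 [ 0.0041  0.7676 -0.6409]
 [-0.005  -0.6409 -0.7676]]
[0.5303 0.2732 0.1038] [ 0.0763 -0.1064 -0.0073]
```

View pics/s8.png

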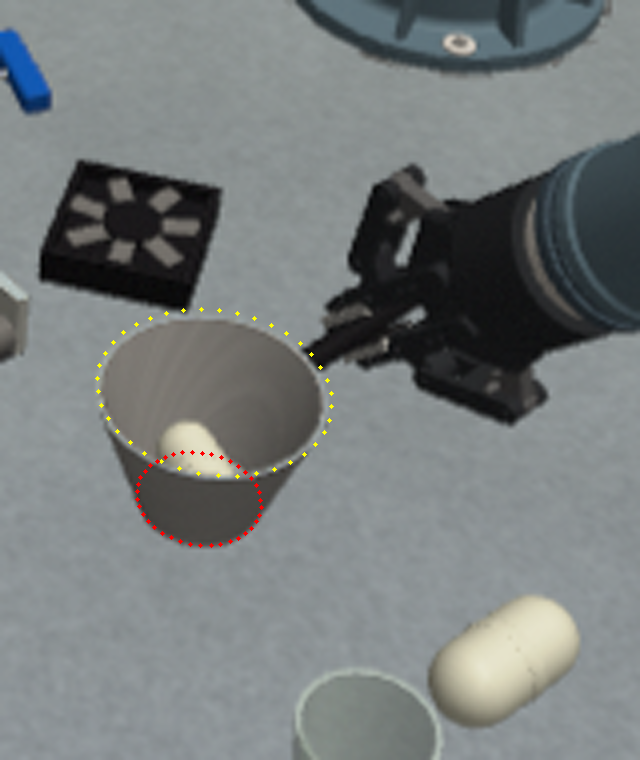

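The lift is clean: the bar is in the cup and the predicted rim and foot circles match the image. Now I'll carry the cup over the tote.

Run:
```python
from h import *
p,r=state(); c,rc=cup_pose(p,r)
pa,ra=tool_for([.53,.2732,.25],R.identity()); pb,rb=tool_for([.592,-.086,.2525],R.identity())
plan(p,r,pa,ra,5); plan(pa,ra,pb,rb,12); print(pa,pb,ik(pb,rb,[.05,.08,1.84,-.8,1.36,-1.28]))
```

```text
t 14.075 q [ 0.6486  0.5361  1.5873 -0.5382  1.499  -0.743 ] p [0.4202 0.2482 0.0866] F [ 0.1522 -0.3115 -2.5093] op 0.13641043193699157
[[-1.      0.0049 -0.0008]
 [ 0.0043  0.7666 -0.6421]
 [-0.0026 -0.6421 -0.7666]]
5 rows; ang/row [-0.     -0.0001  0.    ] deg 0.008125485729767555 mm 29.581208603661455
[-0.0002, -0.0189, -0.0228]
[-0.0002, -0.0189, -0.0228]
[-0.0002, -0.0189, -0.0228]
[-0.0002, -0.0189, -0.0228]
[-0.0002, -0.0189, -0.0228]
12 rows; ang/row [0. 0. 0.] deg 0.0 mm 30.376673479277915
[-0.0053, -0.0231, 0.0191]
[-0.0053, -0.0231, 0.0191]
[-0.0053, -0.0231, 0.0191]
[-0.0053, -0.0231, 0.0191]
[-0.0053, -0.0231, 0.0191]
[-0.0053, -0.0231, 0.0191]
[-0.0053, -0.0231, 0.0191]
[-0.0053, -0.0231, 0.0191]
[-0.0053, -0.0231, 0.0191]
[-0.0053, -0.0231, 0.0191]
[-0.0053, -0.0231, 0.0191]
[-0.0053, -0.0231, 0.0191]
[0.4207 0.2488 0.2345] [ 0.4827 -0.1104  0.237 ] (array([-0.0206,  0.0559,  1.8572, -0.7295,  1.2977, -1.3559]), np.float64(5.134781488891349e-15))
```

{"fn": "apply_moves", "kwargs": {"plan": [{"translation":[0,-0.009,-0.011],"angular":[0,0,0],"hand":0},{"translation":[0,-0.019,-0.023],"angular":[0,0,0],"hand":0},{"translation":[0,-0.019,-0.023],"angular":[0,0,0],"hand":0},{"translation":[0,-0.019,-0.023],"angular":[0,0,0],"hand":0},{"translation":[0,-0.019,-0.023],"angular":[0,0,0],"hand":0},{"translation":[0,-0.0095,-0.0115],"angular":[0,0,0],"hand":0},{"translation":[-0.0026,-0.0115,0.0095],"angular":[0,0,0],"hand":0},{"translation":[-0.0053,-0.0231,0.0191],"angular":[0,0,0],"hand":0},{"translation":[-0.0053,-0.0231,0.0191],"angular":[0,0,0],"hand":0},{"translation":[-0.0053,-0.0231,0.0191],"angular":[0,0,0],"hand":0}]}}

```text
time_s: 15.32
eef_pos: [0.4372, 0.1423, 0.2343]
eef_rot: [-0.001, 0.002, 0.94, -0.342]
wrist_force: [0.4, 0.1, -1.5]
opening: 0.138
```

{"fn": "apply_moves", "kwargs": {"plan": [{"translation":[-0.0053,-0.0231,0.0191],"angular":[0,0,0],"hand":0},{"translation":[-0.0053,-0.0231,0.0191],"angular":[0,0,0],"hand":0},{"translation":[-0.0053,-0.0231,0.0191],"angular":[0,0,0],"hand":0},{"translation":[-0.0053,-0.0231,0.0191],"angular":[0,0,0],"hand":0},{"translation":[-0.0053,-0.0231,0.0191],"angular":[0,0,0],"hand":0},{"translation":[-0.0053,-0.0231,0.0191],"angular":[0,0,0],"hand":0},{"translation":[-0.0053,-0.0231,0.0191],"angular":[0,0,0],"hand":0},{"translation":[-0.0053,-0.0231,0.0191],"angular":[0,0,0],"hand":0},{"translation":[-0.0026,-0.0115,0.0095],"angular":[0,0,0],"hand":0},{"translation":[0,0,0],"angular":[0,0,0],"hand":0}]}}

```text
time_s: 16.58
eef_pos: [0.481, -0.1112, 0.2368]
eef_rot: [-0.0, 0.003, 0.94, -0.342]
wrist_force: [0.0, 0.3, -2.4]
opening: 0.141
```

```bash
cat >> h.py <<'E'
def ov(s,p,r,x0,y0,w,h,k,name):
    c,rc=cup_pose(p,r); im=cv2.resize(s["img"][y0:y0+h,x0:x0+w,::-1],None,fx=k,fy=k,interpolation=cv2.INTER_CUBIC)
    def mk(X,col):
        u=proj(s,X)[0]; cv2.circle(im,(int((u[0]-x0+.5)*k),int((u[1]-y0+.5)*k)),2,col,-1)
    for a in np.linspace(0,2*np.pi,40):
        mk(c+rc.apply([.052*np.cos(a),.052*np.sin(a),.0375]),(0,255,255)); mk(c+rc.apply([.03*np.cos(a),.03*np.sin(a),-.0375]),(0,0,255))
        mk([POT[0]+.057*np.cos(a),POT[1]+.057*np.sin(a),.113],(0,255,0))
    cv2.imwrite(name,im)
def lip(p,r):
    c,rc=cup_pose(p,r); return c+rc.apply([0,-.052,.0375])
E
python3 - <<'E'
from h import *
from bench import ctrl
p,r=state(); c,rc=cup_pose(p,r); print(c,np.degrees(rc.as_rotvec()),"lip",lip(p,r))
ov(ctrl.camera("scene"),p,r,170,90,220,200,3.5,"pics/s9.png")
ov(ctrl.camera("top"),p,r,250,120,220,190,3.5,"pics/t9.png")
E
```

```text
t 16.575 q [-0.0224  0.0542  1.8593 -0.7293  1.2992 -1.3565] p [ 0.481  -0.1112  0.2368] F [ 0.0406  0.3176 -2.398 ] op 0.14095289733845945
[[-1.      0.0056 -0.0031]
 [ 0.0062  0.7667 -0.642 ]
 [-0.0012 -0.642  -0.7667]]
[ 0.5904 -0.0871  0.2521] [-0.0035  0.113  -0.1303] lip [ 0.5904 -0.1391  0.2896]
```

View pics/s9.png

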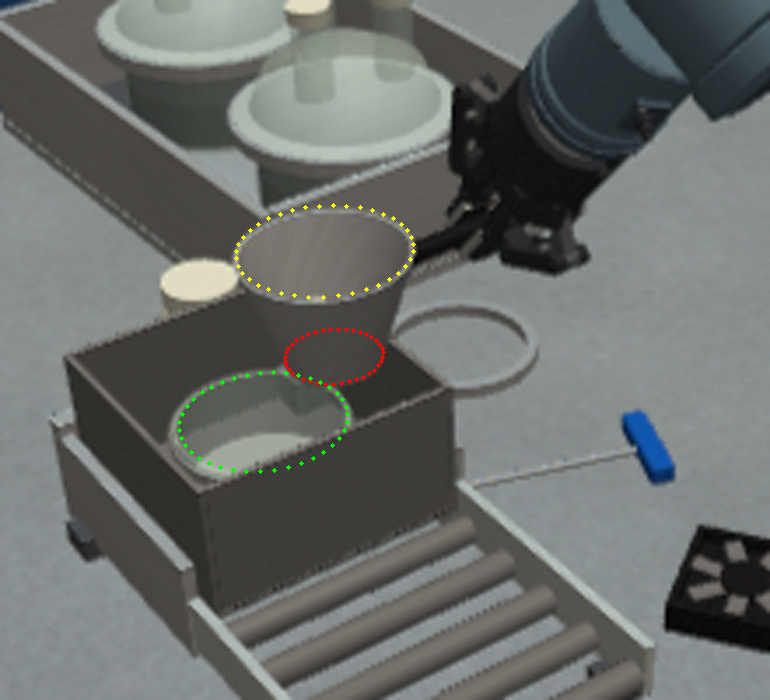

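View pics/t9.png

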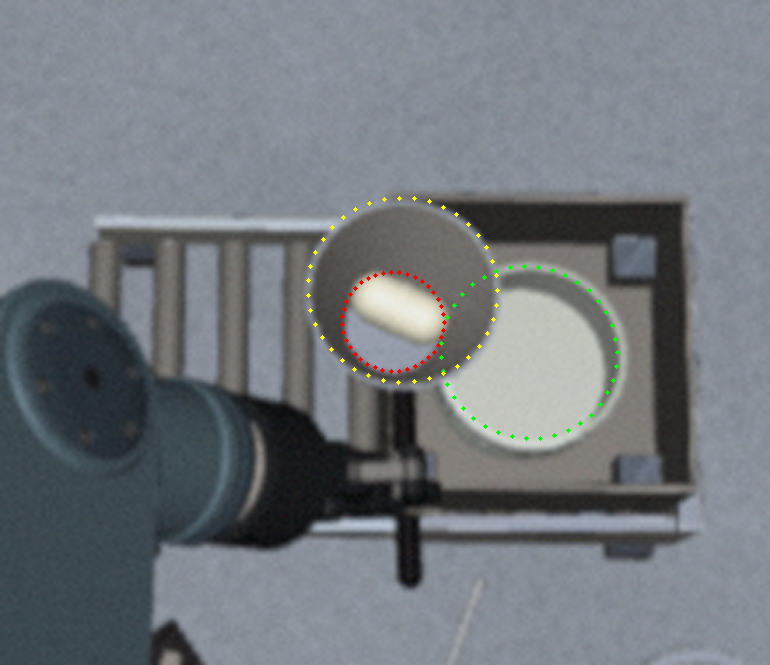

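```bash
sed -i 's/^POT=np.array(\[.592,-.182\])/POT=np.array([.590,-.184])/' h.py
cat >> h.py <<'E'
LIPY=POT[1]+.042
def center_at(th):
    d=np.degrees(th); z=np.interp(d,[0,30,60,75,180],[.29,.26,.205,.165,.165])
    return np.array([POT[0],LIPY,z])-R.from_euler('x',th).apply([0,-.052,.0375])
def tilt_rows(p0,r0,degs):
    """rows along the pour path"""
    out=[];q=None;p,r=p0,r0
    for d in degs:
        th=np.radians(d); c=center_at(th); p1,r1=tool_for(c,R.from_euler('x',th))
        t=r.inv().apply(p1-p); w=(r.inv()*r1).as_rotvec()
        # clearance of the cup side line to the tote wall top
        rc=R.from_euler('x',th); A=c+rc.apply([0,-.054,.0375]); B=c+rc.apply([0,-.03,-.0375]); C=c+rc.apply([0,.03,-.0375])
        pts=np.r_[np.linspace(A,B,40),np.linspace(B,C,20)]; wy=[POT[1]+.085,POT[1]+.10]
        m=(pts[:,1]>wy[0])&(pts[:,1]<wy[1]); cl=pts[m,2].min()-.155 if m.any() else 9
        out.append({"translation":[round(float(v),4) for v in t],"angular":[round(float(v),4) for v in w],"hand":0})
        print(d,"clr %.3f mm %.1f"%(cl,1e3*np.linalg.norm(t)), "lip z %.3f"%A[2]); p,r=p1,r1
    print(json.dumps(out)); return p,r
E
python3 - <<'E'
from h import *
p,r=state()
p,r=tilt_rows(p,r,[3,8,13,18,23,28,33,38,43,48])
tilt_rows(p,r,[52,56,60,63,66,69])
E
```

```text
t 16.675 q [-0.0199  0.054   1.8587 -0.7289  1.2995 -1.3563] p [ 0.4815 -0.11    0.2371] F [ 0.6628  0.4886 -1.9581] op 0.14062701333078434
[[-1.      0.0045 -0.0013]
 [ 0.0043  0.7669 -0.6418]
 [-0.0019 -0.6418 -0.7669]]
3 clr 0.059 mm 2.4 lip z 0.287
8 clr 0.058 mm 4.9 lip z 0.282
13 clr 0.055 mm 4.5 lip z 0.277
18 clr 0.052 mm 4.1 lip z 0.271
23 clr 0.052 mm 3.7 lip z 0.266
28 clr 0.051 mm 3.2 lip z 0.261
33 clr 0.050 mm 4.1 lip z 0.253
38 clr 0.049 mm 5.1 lip z 0.244
43 clr 0.047 mm 4.8 lip z 0.235
48 clr 0.044 mm 4.5 lip z 0.226
[{"translation": [0.0008, -0.0002, 0.0023], "angular": [-0.0522, -0.001, 0.0005], "hand": 0}, {"translation": [0.0, 0.0048, -0.0009], "angular": [-0.0873, 0.0004, -0.0], "hand": 0}, {"translation": [0.0, 0.0044, -0.0007], "angular": [-0.0873, 0.0004, -0.0], "hand": 0}, {"translation": [0.0, 0.0041, -0.0004], "angular": [-0.0873, 0.0004, -0.0], "hand": 0}, {"translation": [0.0, 0.0037, -0.0003], "angular": [-0.0873, 0.0004, -0.0], "hand": 0}, {"translation": [0.0, 0.0032, -0.0001], "angular": [-0.0873, 0.0004, -0.0], "hand": 0}, {"translation": [0.0, 0.00
[... 345 characters left out ...]
 z 0.218
56 clr 0.039 mm 3.3 lip z 0.211
60 clr 0.036 mm 3.2 lip z 0.203
63 clr 0.031 mm 4.9 lip z 0.195
66 clr 0.026 mm 4.9 lip z 0.187
69 clr 0.021 mm 4.9 lip z 0.179
[{"translation": [0.0, 0.0004, 0.0034], "angular": [-0.0698, 0.0004, -0.0], "hand": 0}, {"translation": [-0.0, -0.0001, 0.0033], "angular": [-0.0698, 0.0004, -0.0], "hand": 0}, {"translation": [-0.0, -0.0006, 0.0031], "angular": [-0.0698, 0.0004, -0.0], "hand": 0}, {"translation": [-0.0, -0.0016, 0.0046], "angular": [-0.0524, 0.0003, -0.0], "hand": 0}, {"translation": [-0.0, -0.002, 0.0044], "angular": [-0.0524, 0.0003, -0.0], "hand": 0}, {"translation": [-0.0, -0.0024, 0.0043], "angular": [-0.0524, 0.0003, -0.0], "hand": 0}]
```

{"fn": "apply_moves", "kwargs": {"plan": [{"translation":[0.0008,-0.0002,0.0023],"angular":[-0.0522,-0.001,0.0005],"hand":0},{"translation":[0.0,0.0048,-0.0009],"angular":[-0.0873,0.0004,0],"hand":0},{"translation":[0.0,0.0044,-0.0007],"angular":[-0.0873,0.0004,0],"hand":0},{"translation":[0.0,0.0041,-0.0004],"angular":[-0.0873,0.0004,0],"hand":0},{"translation":[0.0,0.0037,-0.0003],"angular":[-0.0873,0.0004,0],"hand":0},{"translation":[0.0,0.0032,-0.0001],"angular":[-0.0873,0.0004,0],"hand":0},{"translation":[0.0,0.0033,0.0024],"angular":[-0.0873,0.0004,0],"hand":0},{"translation":[0.0,0.0029,0.0042],"angular":[-0.0873,0.0004,0],"hand":0},{"translation":[0.0,0.0021,0.0043],"angular":[-0.0873,0.0004,0],"hand":0},{"translation":[0.0,0.0013,0.0043],"angular":[-0.0873,0.0004,0],"hand":0}]}}

```text
time_s: 17.92
eef_pos: [0.4813, -0.0835, 0.2126]
eef_rot: [0.0, 0.001, 0.997, 0.071]
wrist_force: [-1.1, 1.0, -3.1]
opening: 0.136
```

Run:
```python
from h import *
from bench import ctrl
p,r=state(); c,rc=cup_pose(p,r); print(c,np.degrees(rc.as_rotvec()),"lip",lip(p,r))
ov(ctrl.camera("scene"),p,r,170,90,220,200,3.5,"pics/s10.png")
p,r=tilt_rows(p,r,[52,56,60,63,66,69,71,73])
```

```text
t 17.925 q [-0.5059  0.0093  1.7954  0.1269  1.4073 -2.099 ] p [ 0.4813 -0.0835  0.2126] F [-1.1443  1.0167 -3.1071] op 0.13632926485034258
[[-1.      0.0027  0.0006]
 [ 0.0028  0.9898  0.1424]
 [-0.0002  0.1424 -0.9898]]
[ 0.5906 -0.0785  0.2412] [48.1226 -0.0013  0.1442] lip [ 0.5907 -0.1411  0.2276]
52 clr 0.041 mm 3.9 lip z 0.218
56 clr 0.039 mm 3.3 lip z 0.211
60 clr 0.036 mm 3.2 lip z 0.203
63 clr 0.031 mm 4.9 lip z 0.195
66 clr 0.026 mm 4.9 lip z 0.187
69 clr 0.021 mm 4.9 lip z 0.179
71 clr 0.017 mm 3.3 lip z 0.174
73 clr 0.014 mm 3.3 lip z 0.168
[{"translation": [0.0006, -0.0004, 0.0038], "angular": [-0.0677, 0.001, 0.0024], "hand": 0}, {"translation": [-0.0, -0.0001, 0.0033], "angular": [-0.0698, 0.0004, -0.0], "hand": 0}, {"translation": [-0.0, -0.0006, 0.0031], "angular": [-0.0698, 0.0004, -0.0], "hand": 0}, {"translation": [-0.0, -0.0016, 0.0046], "angular": [-0.0524, 0.0003, -0.0], "hand": 0}, {"translation": [-0.0, -0.002, 0.0044], "angular": [-0.0524, 0.0003, -0.0], "hand": 0}, {"translation": [-0.0, -0.0024, 0.0043], "angular": [-0.0524, 0.0003, -0.0], "hand": 0}, {"translation": [-0.0, -0.0018, 0.0027], "angular": [-0.0349, 0.0002, -0.0], "hand": 0}, {"translation": [-0.0, -0.002, 0.0026], "angular": [-0.0349, 0.0002, -0.0], "hand": 0}]
```

View pics/s10.png

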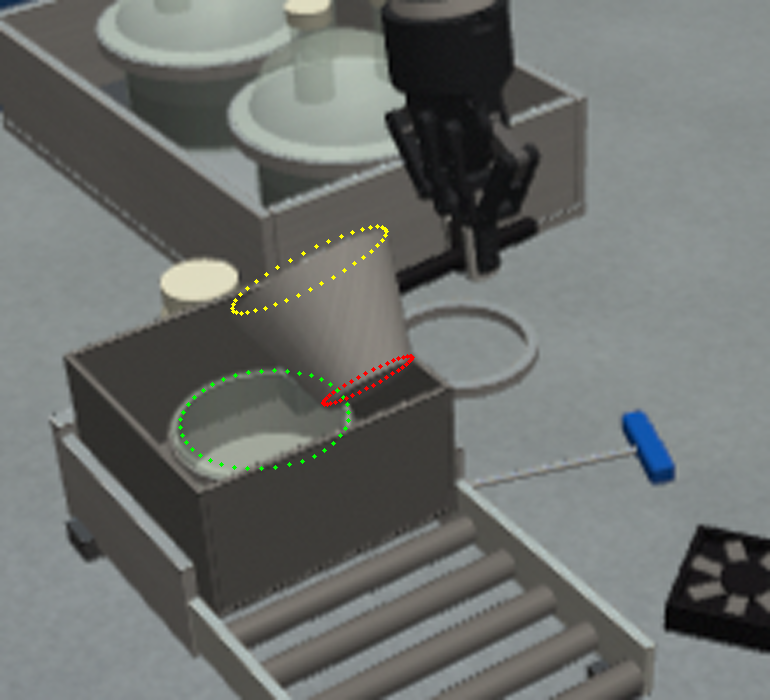

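Tracking is good: the overlay sits on the real cup at about 48° of lean, clear above the tote. I'll lower and tilt on to 73°.

{"fn": "apply_moves", "kwargs": {"plan": [{"translation":[0.0006,-0.0004,0.0038],"angular":[-0.0677,0.001,0.0024],"hand":0},{"translation":[0,-0.0001,0.0033],"angular":[-0.0698,0.0004,0],"hand":0},{"translation":[0,-0.0006,0.0031],"angular":[-0.0698,0.0004,0],"hand":0},{"translation":[0,-0.0016,0.0046],"angular":[-0.0524,0.0003,0],"hand":0},{"translation":[0,-0.002,0.0044],"angular":[-0.0524,0.0003,0],"hand":0},{"translation":[0,-0.0024,0.0043],"angular":[-0.0524,0.0003,0],"hand":0},{"translation":[0,-0.0018,0.0027],"angular":[-0.0349,0.0002,0],"hand":0},{"translation":[0,-0.002,0.0026],"angular":[-0.0349,0.0002,0],"hand":0}]}}

```text
time_s: 18.98
eef_pos: [0.4807, -0.0846, 0.181]
eef_rot: [-0.0, 0.003, 0.959, 0.284]
wrist_force: [-0.2, -0.5, -2.2]
opening: 0.14
```

Run:
```python
from h import *
from bench import ctrl
p,r=state(); c,rc=cup_pose(p,r); print(c,np.degrees(rc.as_rotvec()),"lip",lip(p,r))
ov(ctrl.camera("scene"),p,r,170,90,220,200,3.5,"pics/s11.png")
ov(ctrl.camera("top"),p,r,250,120,220,190,3.5,"pics/t11.png")
p,r=tilt_rows(p,r,[75,77.5,80,82.5,85,87,89,91,93,95])
p,r=tilt_rows(p,r,[97,99,101,103,105,107,109,111])
```

```text
t 18.975 q [-0.7275  0.2191  1.7426  0.4203  1.5861 -2.3725] p [ 0.4807 -0.0846  0.181 ] F [-0.2367 -0.473  -2.2388] op 0.14016690536108292
[[-1.      0.0069  0.001 ]
 [ 0.0063  0.8381  0.5454]
 [ 0.0029  0.5454 -0.8382]]
[ 0.59   -0.0925  0.2089] [72.9912 -0.0764 -0.1044] lip [ 0.5899 -0.1436  0.1701]
75 clr 0.010 mm 3.2 lip z 0.163
77.5 clr 0.012 mm 2.6 lip z 0.163
80 clr 0.014 mm 2.6 lip z 0.163
82.5 clr 0.016 mm 2.6 lip z 0.163
85 clr 0.018 mm 2.6 lip z 0.163
87 clr 0.020 mm 2.1 lip z 0.163
89 clr 0.021 mm 2.1 lip z 0.163
91 clr 0.023 mm 2.1 lip z 0.163
93 clr 0.024 mm 2.1 lip z 0.163
95 clr 0.026 mm 2.1 lip z 0.163
[{"translation": [0.0, -0.0009, 0.0031], "angular": [-0.0351, 0.0014, -0.0018], "hand": 0}, {"translation": [0.0, 0.0009, -0.0024], "angular": [-0.0436, 0.0002, -0.0], "hand": 0}, {"translation": [0.0, 0.0009, -0.0024], "angular": [-0.0436, 0.0002, -0.0], "hand": 0}, {"translation": [0.0, 0.0009, -0.0024], "angular": [-0.0436, 0.0002, -0.0], "hand": 0}, {"translation": [0.0, 0.0009, -0.0024], "angular": [-0.0436, 0.0002, -0.0], "hand": 0}, {"translation": [0.0, 0.0008
[... 678 characters left out ...]
ranslation": [0.0, 0.0008, -0.0019], "angular": [-0.0349, 0.0002, -0.0], "hand": 0}, {"translation": [0.0, 0.0008, -0.0019], "angular": [-0.0349, 0.0002, -0.0], "hand": 0}, {"translation": [0.0, 0.0008, -0.0019], "angular": [-0.0349, 0.0002, -0.0], "hand": 0}, {"translation": [0.0, 0.0008, -0.0019], "angular": [-0.0349, 0.0002, -0.0], "hand": 0}, {"translation": [0.0, 0.0008, -0.0019], "angular": [-0.0349, 0.0002, -0.0], "hand": 0}, {"translation": [0.0, 0.0008, -0.0019], "angular": [-0.0349, 0.0002, -0.0], "hand": 0}, {"translation": [0.0, 0.0008, -0.0019], "angular": [-0.0349, 0.0002, -0.0], "hand": 0}, {"translation": [0.0, 0.0008, -0.0019], "angular": [-0.0349, 0.0002, -0.0], "hand": 0}]
```

View pics/s11.png

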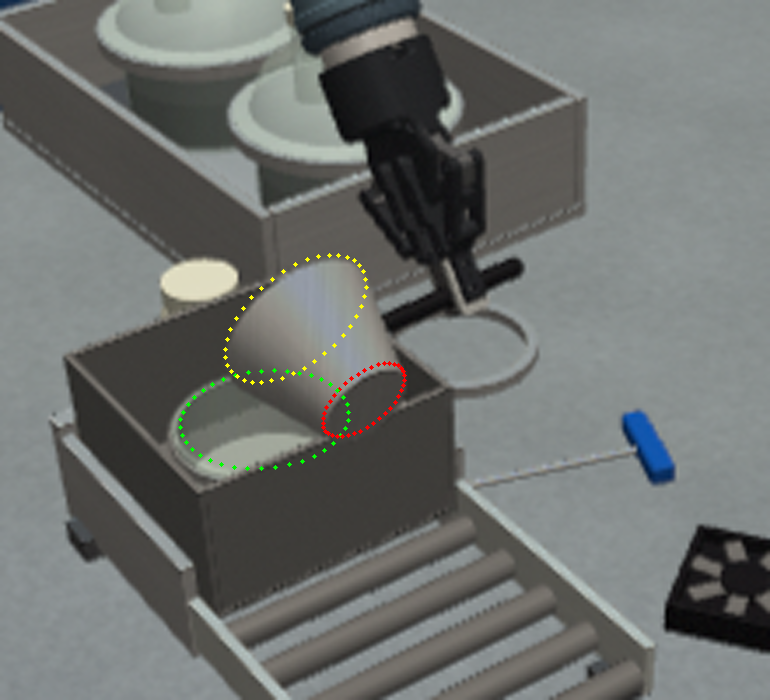

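View pics/t11.png

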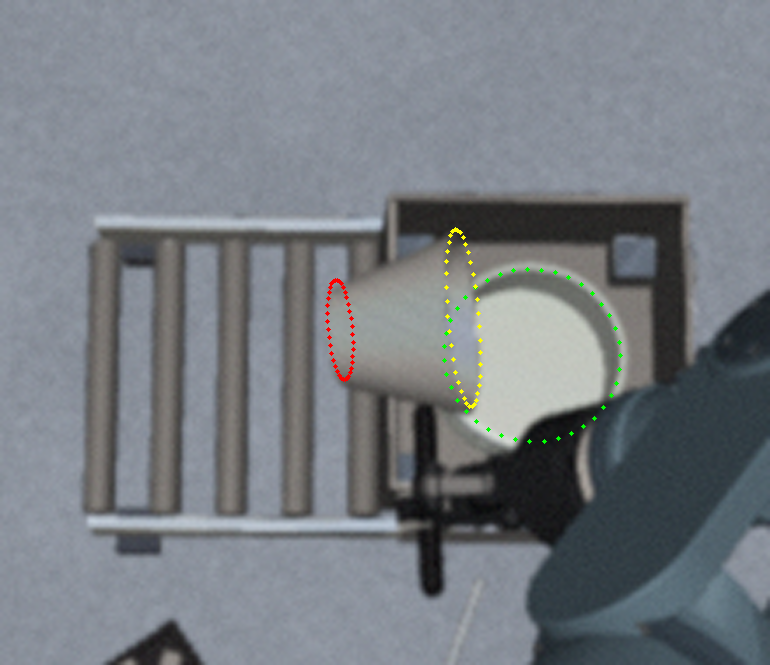

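The cup matches the prediction at 73°, with the lip over the near part of the pot. Tipping slowly now.

{"fn": "apply_moves", "kwargs": {"plan": [{"translation":[0,-0.0005,0.0015],"angular":[-0.0351,0.001,-0.001],"hand":0},{"translation":[0,0.0009,-0.0024],"angular":[-0.0436,0.0002,0],"hand":0},{"translation":[0,0.0009,-0.0024],"angular":[-0.0436,0.0002,0],"hand":0},{"translation":[0,0.0009,-0.0024],"angular":[-0.0436,0.0002,0],"hand":0},{"translation":[0,0.0009,-0.0024],"angular":[-0.0436,0.0002,0],"hand":0},{"translation":[0,0.0008,-0.0019],"angular":[-0.0349,0.0002,0],"hand":0}]}}

```text
time_s: 19.82
eef_pos: [0.4808, -0.0883, 0.1914]
eef_rot: [-0.001, 0.003, 0.917, 0.399]
wrist_force: [0.6, 0.8, -2.1]
opening: 0.139
```

Run:
```python
from h import *
from bench import ctrl
p,r=state(); c,rc=cup_pose(p,r); print(c,np.degrees(rc.as_rotvec()),"lip",lip(p,r))
ov(ctrl.camera("scene"),p,r,170,90,220,200,3.5,"pics/s12.png")
ov(ctrl.camera("top"),p,r,250,120,220,190,3.5,"pics/t12.png")
```

```text
t 19.825 q [-0.8141  0.3496  1.6745  0.5371  1.752  -2.4572] p [ 0.4808 -0.0883  0.1914] F [ 0.6203  0.7724 -2.0975] op 0.1391571646064592
[[-1.      0.006   0.0006]
 [ 0.0045  0.6808  0.7324]
 [ 0.0039  0.7324 -0.6808]]
[ 0.59   -0.1026  0.2166] [87.0282 -0.0426 -0.0572] lip [ 0.59   -0.1428  0.1666]
```

View pics/t12.png

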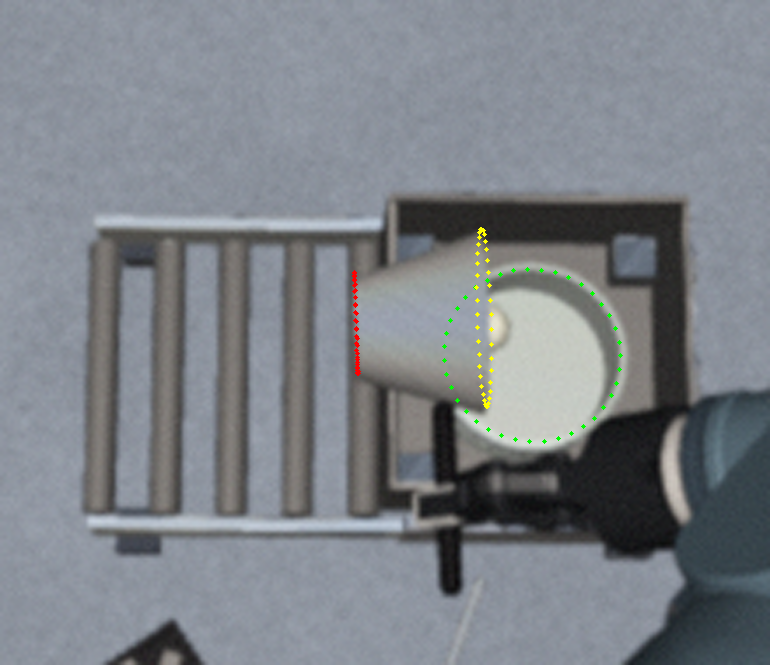

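The bar's tip is just showing past the lip at crop (498,327). I'll hold and let it slide.

{"fn": "apply_moves", "kwargs": {"plan": [{"translation":[0,0,0],"angular":[0,0,0],"hand":0},{"translation":[0,0,0],"angular":[0,0,0],"hand":0},{"translation":[0,0,0],"angular":[0,0,0],"hand":0}]}}

```text
time_s: 20.3
eef_pos: [0.4809, -0.0879, 0.1917]
eef_rot: [-0.001, 0.002, 0.917, 0.398]
wrist_force: [-0.6, -0.1, -2.1]
opening: 0.138
```

Run:
```python
from h import *
from bench import ctrl
p,r=state(); c,rc=cup_pose(p,r); print(c,np.degrees(rc.as_rotvec()),"lip",lip(p,r))
ov(ctrl.camera("top"),p,r,250,120,220,190,3.5,"pics/t13.png")
```

```text
t 20.3 q [-0.8125  0.3471  1.6753  0.5362  1.7503 -2.4566] p [ 0.4809 -0.0879  0.1917] F [-0.638  -0.0984 -2.0668] op 0.13844404469035335
[[-1.      0.0048  0.0006]
 [ 0.0037  0.6831  0.7303]
 [ 0.0031  0.7303 -0.6831]]
[ 0.5902 -0.1021  0.217 ] [86.8513 -0.0457  0.0157] lip [ 0.5902 -0.1424  0.1672]
```

View pics/t13.png

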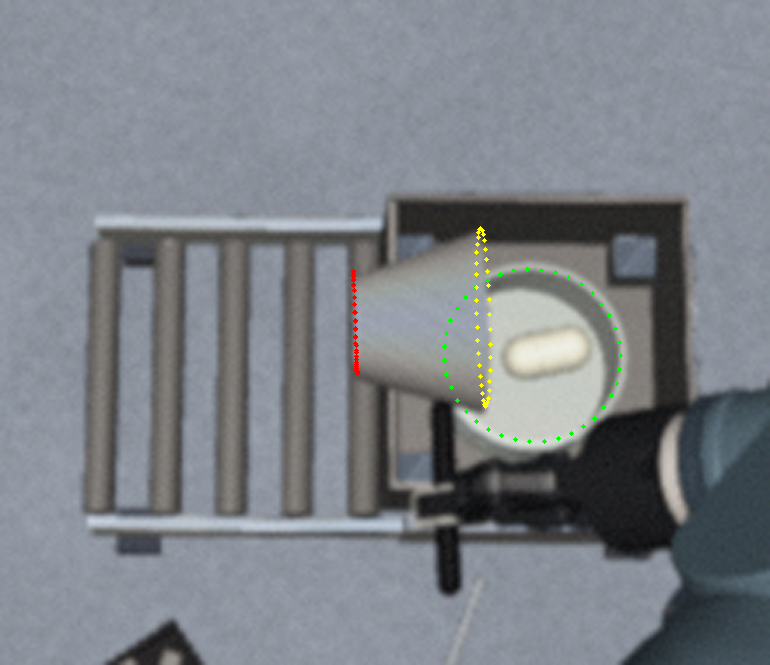

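The bar lies in the pot, at crop (547,352). Now I'll lift and turn the cup back upright.

Run:
```python
from h import *
from bench import ctrl
p,r=state(); c,rc=cup_pose(p,r)
c1=c+[0,0.0,.08]
p1,r1=tool_for(c1,rc); p2,r2=tool_for([.585,-.03,.28],R.identity()); p3,r3=tool_for([.53,.2732,.20],R.identity())
plan(p,r,p1,r1,4); plan(p1,r1,p2,r2,14); plan(p2,r2,p3,r3,12)
```

```text
t 20.35 q [-0.8126  0.3472  1.6754  0.5362  1.7503 -2.4566] p [ 0.4809 -0.0879  0.1917] F [ 0.0004 -0.2776 -1.1277] op 0.13938587218195655
[[-1.      0.0049  0.0006]
 [ 0.0038  0.683   0.7304]
 [ 0.0032  0.7304 -0.683 ]]
4 rows; ang/row [ 0. -0. -0.] deg 6.361142917833108e-15 mm 19.999999999999996
[0.0001, 0.0146, -0.0137]
[0.0001, 0.0146, -0.0137]
[0.0001, 0.0146, -0.0137]
[0.0001, 0.0146, -0.0137]
14 rows; ang/row [ 0.1083 -0.0005 -0.    ] deg 6.203910632331902 mm 2.476379334639398
[0.0004, 0.0013, 0.0021]
[0.0004, 0.0015, 0.002]
[0.0004, 0.0017, 0.0018]
[0.0004, 0.0019, 0.0016]
[0.0004, 0.002, 0.0014]
[0.0004, 0.0022, 0.0011]
[0.0004, 0.0023, 0.0009]
[0.0004, 0.0024, 0.0007]
[0.0004, 0.0024, 0.0004]
[0.0004, 0.0024, 0.0001]
[0.0004, 0.0024, -0.0001]
[0.0004, 0.0024, -0.0004]
[0.0004, 0.0024, -0.0007]
[0.0004, 0.0023, -0.0009]
12 rows; ang/row [0. 0. 0.] deg 0.0 mm 26.530281440899437
[0.0047, 0.0236, -0.0111]
[0.0047, 0.0236, -0.0111]
[0.0047, 0.0236, -0.0111]
[0.0047, 0.0236, -0.0111]
[0.0047, 0.0236, -0.0111]
[0.0047, 0.0236, -0.0111]
[0.0047, 0.0236, -0.0111]
[0.0047, 0.0236, -0.0111]
[0.0047, 0.0236, -0.0111]
[0.0047, 0.0236, -0.0111]
[0.0047, 0.0236, -0.0111]
[0.0047, 0.0236, -0.0111]
```

{"fn": "apply_moves", "kwargs": {"plan": [{"translation":[0,0.0146,-0.0137],"angular":[0,0,0],"hand":0},{"translation":[0,0.0146,-0.0137],"angular":[0,0,0],"hand":0},{"translation":[0,0.0146,-0.0137],"angular":[0,0,0],"hand":0},{"translation":[0,0.0146,-0.0137],"angular":[0,0,0],"hand":0},{"translation":[0.0004,0.0013,0.0021],"angular":[0.1083,-0.0005,0],"hand":0},{"translation":[0.0004,0.0015,0.002],"angular":[0.1083,-0.0005,0],"hand":0},{"translation":[0.0004,0.0017,0.0018],"angular":[0.1083,-0.0005,0],"hand":0},{"translation":[0.0004,0.0019,0.0016],"angular":[0.1083,-0.0005,0],"hand":0},{"translation":[0.0004,0.002,0.0014],"angular":[0.1083,-0.0005,0],"hand":0},{"translation":[0.0004,0.0022,0.0011],"angular":[0.1083,-0.0005,0],"hand":0}]}}

```text
time_s: 21.6
eef_pos: [0.4787, -0.0735, 0.2699]
eef_rot: [0.0, 0.003, 0.997, 0.083]
wrist_force: [0.1, 0.6, -1.7]
opening: 0.136
```

{"fn": "apply_moves", "kwargs": {"plan": [{"translation":[0.0004,0.0023,0.0009],"angular":[0.1083,-0.0005,0],"hand":0},{"translation":[0.0004,0.0024,0.0007],"angular":[0.1083,-0.0005,0],"hand":0},{"translation":[0.0004,0.0024,0.0004],"angular":[0.1083,-0.0005,0],"hand":0},{"translation":[0.0004,0.0024,0.0001],"angular":[0.1083,-0.0005,0],"hand":0},{"translation":[0.0004,0.0024,-0.0001],"angular":[0.1083,-0.0005,0],"hand":0},{"translation":[0.0004,0.0024,-0.0004],"angular":[0.1083,-0.0005,0],"hand":0},{"translation":[0.0004,0.0024,-0.0007],"angular":[0.1083,-0.0005,0],"hand":0},{"translation":[0.0004,0.0023,-0.0009],"angular":[0.1083,-0.0005,0],"hand":0}]}}

```text
time_s: 22.6
eef_pos: [0.4755, -0.0539, 0.2655]
eef_rot: [0.001, 0.004, 0.94, -0.342]
wrist_force: [-0.3, 0.0, -1.8]
opening: 0.137
```

Run:
```python
from h import *
p,r=state(); c,rc=cup_pose(p,r); print(c,np.degrees(rc.as_rotvec()))
p3,r3=tool_for([.53,.2732,.20],R.identity())
plan(p,r,p3,r3,12)
```

```text
t 22.6 q [ 0.0976  0.0434  1.8097 -0.705   1.4174 -1.3067] p [ 0.4755 -0.0539  0.2655] F [-0.3324  0.0447 -1.7785] op 0.13674759161141858
[[-1.      0.0074 -0.0002]
 [ 0.0058  0.7654 -0.6435]
 [-0.0046 -0.6435 -0.7654]]
[ 0.5848 -0.0296  0.2811] [-0.1163 -0.0813 -0.107 ]
12 rows; ang/row [-0.0002 -0.     -0.0002] deg 0.014811484965356685 mm 26.504967005550824
[0.0047, 0.0236, -0.0111]
[0.0047, 0.0236, -0.0111]
[0.0047, 0.0236, -0.0111]
[0.0047, 0.0236, -0.0111]
[0.0047, 0.0236, -0.011]
[0.0047, 0.0236, -0.011]
[0.0047, 0.0236, -0.011]
[0.0047, 0.0236, -0.011]
[0.0047, 0.0236, -0.011]
[0.0047, 0.0236, -0.011]
[0.0047, 0.0236, -0.011]
[0.0047, 0.0236, -0.011]
```

{"fn": "apply_moves", "kwargs": {"plan": [{"translation":[0.0024,0.0118,-0.0055],"angular":[0,0,0],"hand":0},{"translation":[0.0047,0.0236,-0.011],"angular":[0,0,0],"hand":0},{"translation":[0.0047,0.0236,-0.011],"angular":[0,0,0],"hand":0},{"translation":[0.0047,0.0236,-0.011],"angular":[0,0,0],"hand":0},{"translation":[0.0047,0.0236,-0.011],"angular":[0,0,0],"hand":0},{"translation":[0.0047,0.0236,-0.011],"angular":[0,0,0],"hand":0},{"translation":[0.0047,0.0236,-0.011],"angular":[0,0,0],"hand":0},{"translation":[0.0047,0.0236,-0.011],"angular":[0,0,0],"hand":0},{"translation":[0.0047,0.0236,-0.011],"angular":[0,0,0],"hand":0},{"translation":[0.0047,0.0236,-0.011],"angular":[0,0,0],"hand":0}]}}

```text
time_s: 23.85
eef_pos: [0.432, 0.1861, 0.201]
eef_rot: [0.0, 0.003, 0.941, -0.34]
wrist_force: [0.1, 0.6, -2.8]
opening: 0.137
```

{"fn": "apply_moves", "kwargs": {"plan": [{"translation":[0.0047,0.0236,-0.011],"angular":[0,0,0],"hand":0},{"translation":[0.0047,0.0236,-0.011],"angular":[0,0,0],"hand":0},{"translation":[0.0024,0.0118,-0.0055],"angular":[0,0,0],"hand":0},{"translation":[0,0,0],"angular":[0,0,0],"hand":0},{"translation":[0,0,0],"angular":[0,0,0],"hand":0}]}}

```text
time_s: 24.48
eef_pos: [0.4209, 0.2471, 0.1841]
eef_rot: [0.0, 0.003, 0.94, -0.341]
wrist_force: [0.1, -0.1, -1.3]
opening: 0.144
```

Run:
```python
from h import *
from bench import ctrl
p,r=state(); c,rc=cup_pose(p,r); print(c,np.degrees(rc.as_rotvec()))
p3,r3=tool_for([.53,.2732,.0425],R.identity())
plan(p,r,p3,r3,8)
ov(ctrl.camera("scene"),p,r,340,130,180,210,3.5,"pics/s14.png")
```

```text
t 24.475 q [ 0.646   0.4018  1.5524 -0.5384  1.643  -0.8307] p [0.4209 0.2471 0.1841] F [ 0.0537 -0.0896 -1.311 ] op 0.14355887907993214
[[-1.      0.0058 -0.0014]
 [ 0.0054  0.7671 -0.6415]
 [-0.0027 -0.6415 -0.7671]]
[0.5302 0.2713 0.1995] [ 0.0297  0.0296 -0.0797]
8 rows; ang/row [ 0.0001 -0.0002 -0.0001] deg 0.011256750894507166 mm 19.635370170668267
[0.0001, 0.0128, 0.0149]
[0.0001, 0.0128, 0.0149]
[0.0001, 0.0128, 0.0149]
[0.0001, 0.0128, 0.0149]
[0.0001, 0.0128, 0.0149]
[0.0001, 0.0128, 0.0149]
[0.0001, 0.0128, 0.0149]
[0.0001, 0.0128, 0.0149]
```

View pics/s14.png

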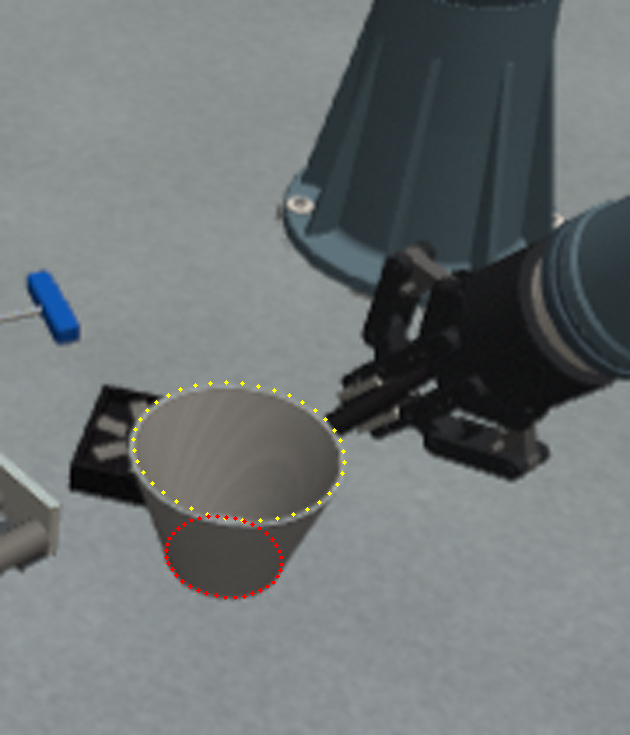

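The cup is empty and upright. I'll lower it to 5 mm above the bench, then go down in 1–2 mm steps.

{"fn": "apply_moves", "kwargs": {"plan": [{"translation":[0,0.0128,0.0149],"angular":[0,0,0],"hand":0},{"translation":[0,0.0128,0.0149],"angular":[0,0,0],"hand":0},{"translation":[0,0.0128,0.0149],"angular":[0,0,0],"hand":0},{"translation":[0,0.0128,0.0149],"angular":[0,0,0],"hand":0},{"translation":[0,0.0128,0.0149],"angular":[0,0,0],"hand":0},{"translation":[0,0.0128,0.0149],"angular":[0,0,0],"hand":0},{"translation":[0,0.0128,0.0149],"angular":[0,0,0],"hand":0},{"translation":[0,0.0096,0.0112],"angular":[0,0,0],"hand":0},{"translation":[0,0.0032,0.0037],"angular":[0,0,0],"hand":0},{"translation":[0,0,0],"angular":[0,0,0],"hand":0}]}}

```text
time_s: 25.78
eef_pos: [0.4211, 0.2496, 0.0265]
eef_rot: [0.0, 0.003, 0.94, -0.342]
wrist_force: [0.4, -0.6, -1.3]
opening: 0.14
```

Run:
```python
from h import *
p,r=state(); c,rc=cup_pose(p,r); print(c,np.degrees(rc.as_rotvec()))
```

```text
t 25.775 q [ 0.6494  0.6357  1.5834 -0.5432  1.4173 -0.6927] p [0.4211 0.2496 0.0265] F [ 0.4117 -0.5953 -1.3043] op 0.14023020290162921
[[-1.      0.0051 -0.001 ]
 [ 0.0045  0.7666 -0.6421]
 [-0.0025 -0.6421 -0.7667]]
[0.5304 0.274  0.0419] [-0.0089  0.0399 -0.0316]
```

{"fn": "apply_moves", "kwargs": {"plan": [{"translation":[0,0.0013,0.0015],"angular":[0,0,0],"hand":0},{"translation":[0,0.0008,0.001],"angular":[0,0,0],"hand":0},{"translation":[0,0,0],"angular":[0,0,0],"hand":0}]}}

```text
time_s: 26.15
eef_pos: [0.4213, 0.2497, 0.0235]
eef_rot: [0.001, 0.003, 0.94, -0.341]
wrist_force: [-0.7, -0.5, -2.0]
opening: 0.139
```

{"fn": "apply_moves", "kwargs": {"plan": [{"translation":[0,0.0006,0.0008],"angular":[0,0,0],"hand":0},{"translation":[0,0,0],"angular":[0,0,0],"hand":0}]}}

```text
time_s: 26.4
eef_pos: [0.4212, 0.2496, 0.0225]
eef_rot: [0.001, 0.003, 0.94, -0.341]
wrist_force: [-1.0, 0.2, 1.1]
opening: 0.14
```

{"fn": "apply_moves", "kwargs": {"plan": [{"translation":[0,0.0006,0.0008],"angular":[0,0,0],"hand":0},{"translation":[0,0,0],"angular":[0,0,0],"hand":0}]}}

```text
time_s: 26.65
eef_pos: [0.421, 0.2495, 0.0215]
eef_rot: [0.0, 0.003, 0.94, -0.342]
wrist_force: [-3.0, -0.1, 3.1]
opening: 0.141
```

The cup touches the bench (+3 N). I'll release and back off along the fingers.

{"fn": "apply_moves", "kwargs": {"plan": [{"translation":[0,0,0],"angular":[0,0,0],"hand":0.018},{"translation":[0,0,0],"angular":[0,0,0],"hand":0.03},{"translation":[0,0,0],"angular":[0,0,0],"hand":0.03},{"translation":[0,0,-0.008],"angular":[0,0,0],"hand":0.03},{"translation":[0,0,-0.02],"angular":[0,0,0],"hand":0.03},{"translation":[0,0,-0.03],"angular":[0,0,0],"hand":0.03},{"translation":[0,0,-0.04],"angular":[0,0,0],"hand":0.03},{"translation":[0,-0.01,-0.05],"angular":[0,0,0],"hand":0.03},{"translation":[0,-0.02,-0.02],"angular":[0,0,0],"hand":0.03},{"translation":[0,0,0],"angular":[0,0,0],"hand":0.03}]}}

```text
time_s: 27.9
eef_pos: [0.4222, 0.3354, 0.1724]
eef_rot: [0.003, 0.003, 0.94, -0.34]
wrist_force: [-0.2, -0.3, -0.5]
opening: 0.353
```

Run:
```python
from h import *
from bench import ctrl
p,r=state()
s=ctrl.camera("scene");t=ctrl.camera("top")
cv2.imwrite("pics/s15.png",s["img"][:,:,::-1]); cv2.imwrite("pics/t15.png",t["img"][:,:,::-1])
```

```text
t 27.9 q [ 0.7492  0.5497  1.3633 -0.4952  1.7216 -0.7652] p [0.4222 0.3354 0.1724] F [-0.2457 -0.3184 -0.5024] op 0.35276247181946635
[[-1.      0.0075  0.0027]
 [ 0.0041  0.769  -0.6392]
 [-0.0069 -0.6391 -0.7691]]
```

View pics/s15.png

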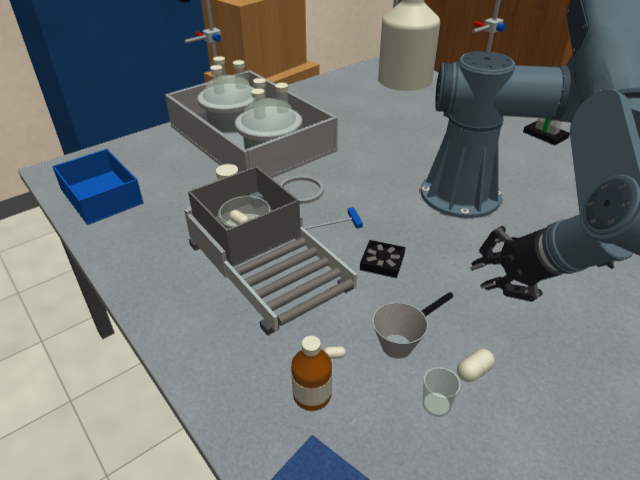

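View pics/t15.png

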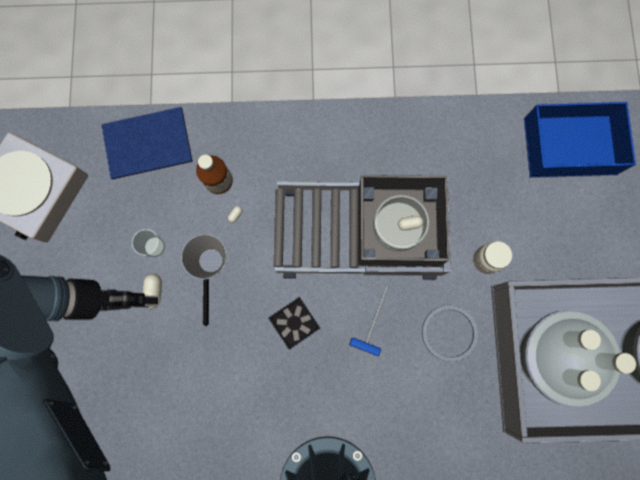

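The cup stands upright and released at top (204,256). The bar is in the pot at top (411,223), about 2 cm from its axis. The tote is home, the bystanders are where they were, and the gripper is clear. Handing in.

```bash
python3 -c "
from bench import ctrl
print(ctrl.hand_in()); print(ctrl.get_obs()['time_s'])"
```

```text
the job is handed in; nothing more can be done
None
the job is handed in; nothing more can be done
```

The job was finished and handed in at about 28 s of the 72 s allowed. I pushed the tote home and tipped the bar into the pot. I then set the empty cup upright on the bench near its starting spot and let go.

**Last checks from the pictures and readings:**
- **Tote:** it sits at the end stop. While pushing, the force rose sharply to 21 N and it stopped moving.
- **Bar:** it lies in the pot about 2 cm from the axis. It slid out at about 87° of lean with the cup's lip about 167 mm above the bench, roughly 11 cm above the pot bottom.
- **Cup:** it stands upright and released, with nothing touching it.
- **Bystanders:** all appear where they were at the start.

**What failed or disagreed:**
- **First grip:** it closed on nothing, because the wrist view put the pad tips about 25 mm short of the stated TCP. I moved 22 mm further in and the second grip held.
- **Camera views:** the top and scene cameras differed by 4 to 8 mm on the same points. I averaged them, and no harm showed.

The cup-to-tote force and the bar's speed could not be measured. I kept the planned cup-to-tote gap at about 10 mm or more and saw no contact in the pictures.

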